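# Hold a humidity probe in the port of a mould drying box

## Robot

A 7-joint arm with a two-finger parallel gripper is mounted at the origin on the work surface. World frame = base frame: x ahead of the robot, y to its left, z up, the work surface at z = 0. Lengths are in m, angles in rad, forces in N, time in s.
With the tool pointing down it reaches from about 0.35 to 0.9 m from the base axis. Payload 8.1 kg.
Tool frame: the origin (TCP) lies between the finger pads; the fingertips stand 17 mm ahead of it and the grasp point (between the pads) lies 2 mm behind it; z points along the fingers, y is the line along which they close (so a half turn about z gives the same grasp; the last joint's range is limited). The gripper opens to 92 mm and grips with 3 to 60 N. Pads are 19 mm wide; open, the fingers measure 130 mm over their backs; the gripper's body (75 mm by 190 mm) begins 47 mm behind the grasp point.
Start: joints at [-1.233, 0.434, 0.025, 1.573, -0.012, 1.134, -0.075], TCP at [0.267, 0.565, 0.213] pointing down, gripper open.
Joint ranges: [-2.62, 2.62], [-0.44, 2.09], [-1.27, 1.32], [0.08, 2.57], [-1.32, 4.46], [0.12, 2], [-2.74, 2.74]. Speed limits (rad/s): [2.22, 2.22, 3.01, 3.01, 3.14, 3.14, 3.14].

## Interface

Orientations are given as a unit quaternion [x, y, z, w].
In Python, from cell import * gives the robot as it stands.
- The arm moves only by the tool play_rows, never from a script. Its argument "moves" is a list that holds one entry, the list of rows, each a list of 5 numbers: the closure in counts, from 0 (fully open) to 255 (shut), then the shift along the tool's x, y, z in cm, then the turn about the tool's z in degrees. In form: [[[gripper, x, y, z, twist], ...]]. A call has exactly 8 rows; each row is the pose to reach, as a shift and turn from the pose commanded when the call began, along the tool's axes at that moment; what a row does not reach only later rows make up. A row lasts 1/12 s, in which the tool goes at most 41.7 mm and 7.16 degrees, less where a joint would pass 70% of its speed; a pose out of reach is approached as far as the arm can. A call with a gripper value outside its range is refused whole. The fingers move at their own pace and stop on an object; "grip_force" is the grip in N (left out, the last holds). Time passes only in rows, so rows that repeat a pose let the fingers close, or fill a call up. It gives the time, the measured TCP pose, the force, the opening and the grip force at its end, in the units of the state.
- observe(): the state, without advancing time (a new reading comes with each control period).
- read_camera(name): name is "scene" or "top" or "wrist"; returns a dict with "pixels" (400x640x3 uint8, blue, green, red), "camera_matrix" (3x3 intrinsics, pixels), "k1" (the pictures are not rectified: a ray, as slopes to the right and down, at radius r is drawn at 1 + k1 r^2 times it, then the intrinsics apply), "cam_to_world" (4x4, takes a point from camera to world coordinates). Camera axes: x right, y up, looking along -z (the intrinsics and any distortion apply to the point x, -y, -z); pixel columns grow to the right and rows downward; lengths in m; the calibration is good to about 2 mm. A picture is of the moment at which its call begins. There is no depth.
- sign_off(): hands the job in; it is judged then, once.
Trained networks look in a picture, given as the dict that the camera call returned (one of the last four; its "shot" number tells which), for a name from the list of things; names that differ only in an ending like _2 or _b are one class to them, and where a whole thing is asked for, a point or a joint stands for the part that bears it (a point fixed in the world has none). Each returns a list of dicts, best first, with "conf" (0 to 1); they miss things now and then, are a little off and sometimes report something else, mostly with a low value. They report only what shows in the picture. A call takes as long as a camera call. They do not tell look-alikes from the thing itself.
- outline_of(label, picture): "pixels" (400x640 bool, what is visible of it) and "pixel" ([column, row] in pixels, amid what is visible of it).
- landmark_of(label, picture): "pixel" ([column, row] in pixels: a listed point, or the origin of a listed thing).
The state is a dict: "t": time; "qpos": joint angles; "joint_velocities": joint speeds; "effort": joint torques, N m; "tool_pos": TCP position; "tcp_rot": TCP orientation; "ft_force": force on the tool from outside, world axes, zero at the start; "torque": the same for the moment, N m; "gripper_width": finger opening in m; "grasp_force": force on a finger pad.
Only numpy, scipy, OpenCV 4.12 (cv2) and the standard library are available. Lean on these libraries where they do the work, as an engineer would, in place of code of your own. Each camera call takes 0.05 s, during which the arm holds its last target. There are 200 camera calls.

## Task

Pry the small hinged flap on top of the drying box open with the spatula (blade under its lip, never the fingers) until it stands about upright, and lay the spatula down flat on the bench. Then take the probe from its stand and lower its rod straight down the uncovered port, without touching the box or flap with the probe, until about 50 mm of the rod is inside; finish while still holding the probe there, upright, still and centred in the hole. Leave the plaster shard, the beaker and the bottle alone.

Things in the scene. Friction and masses are not known exactly. Their poses are not given: they have to be found in the camera images.
- drybox: White drying box, fixed, 80 mm high. Origin on the bench below the port axis; x from its front (dial, vent slits) to its back, y left, z up. Front face at x = -55 mm, back +165, sides y = +-120. On its top the aluminium port block, top at z = 110: upper part 52 x 52 mm, 12 mm high; lower part 56 mm wide, 18 mm high, jutting forward to x = -39 as a shoulder at z = 98.
- port (a point): Centre of the port's mouth, on top of the port block, 110 mm above the bench (axes as the box). A vertical hole, 24 mm diameter, smooth wall down to 38 mm below the mouth, then the hollow of the box (97 mm from mouth to floor). Under the flap until that is open.
- flap (a joint): Angle of the steel flap over the port: 0 shut (level), pi/2 upright, stop at 1.9; starts at 0 to 0.1. Plate 70 mm long, 54 wide, 5 thick, 60 g. Hinge axis along the box's y, 32 mm behind the port axis (x = +32) at z = 112.5 mm, in the plate's mid plane. Stiff hinge: about 1 N upward at the lip moves it and it stays where it is left.
- flap_lip (a point): Middle of the flap's lower front edge, 72 mm from the hinge axis (x = -40, z = 110 mm in the box frame when shut); moves with the flap. The lip overhangs the upper part of the block by 14 mm: below it is a slot 12 mm high, about 13 mm deep, open in front and at the sides, for the blade.
- spatula_grip (a point): Balance point of the spatula, in its handle at mid height (11 mm above the bench as it lies). x along the tool to the blade, z up. Wooden handle 85 mm long (x -54.5 to 30.5), 18 wide, 22 high; flat steel blade x = 30 to 100 mm, 24 wide, 3 thick, at the handle's mid height. About 70 g.
- spatula_tip (a point): Middle of the end of the blade, 100 mm ahead of spatula_grip.
- stand: Fixed wooden block 60 x 60 mm on a steel foot 80 x 80 x 3 mm, top 115 mm above the bench, with a vertical hole of 16 mm in which the probe stands. Origin at the centre of its underside. The spatula lies on one side of the robot and the stand on the other; which is which varies.
- probe_grip (a point): Centre of the probe's square plastic handle (24 x 24 mm, 60 mm high), about 145 mm above the bench in the stand; z up along the rod, x and y square to the handle's faces. The handle's foot, 30 mm below, rests on the stand's top. About 120 g.
- probe_tip (a point): Lower end of the probe's steel rod (10 mm diameter, 100 mm long, on the handle's axis), 130 mm below probe_grip.
- probe: The whole probe (same axes as probe_grip); origin at the centre of the handle's foot, 30 mm below probe_grip and 100 mm above the tip.
- spatula: The whole spatula; origin on its underside, 11 mm below spatula_grip, same axes.
- shard: Bystander: flat broken piece of plaster, about 60 x 130 x 12 mm, between the robot and the drying box; origin at its underside.
- beaker: Bystander: white plastic beaker, 76 mm wide, 85 mm high, to the right of the drying box; origin at its underside.
- bottle: Bystander: clear bottle, 54 mm wide, 130 mm high, to the left of the drying box; origin at its underside.
Things that resemble listed ones, but are neither listed nor needed, are in the scene too. Leave any blue or pink look-alike of the probe alone. Leave any purple or turquoise look-alike of the spatula alone.

How it is judged:
By the outcome, as a careful person would: the job done as asked, in the order asked, and still so for the second after the job is handed in, while the arm keeps its last pose, push and grip.
It also fails if it takes over 72 s, if anything falls off the work surface, if the arm or the gripper's body presses on something with over 40 N, if the wrist force passes 120 N, or if a joint passes its speed limit or range.

## Working session

There is one attempt and no reset: what is moved stays moved. The work goes in short steps, Python scripts to look and compute and a tool call to move; the robot and the scene stay as the last step left them, time stands still between calls to the robot, and variables do not carry over. Pictures are saved under pics/ and viewed, at most 10 in all, crops included, and the job is handed in when it is done.

Besides the shell and the picture viewer there is one more tool, called after "Request:" as name(argument=value, ...) on one line, values as JSON. play_rows: Moves the arm, as the interface text tells. Its arguments: {"type":"object","properties":{"moves":{"type":"array"},"grip_force":{"type":"number"}},"required":["moves"]}

```bash
mkdir -p pics; ls
cat > h.py <<'E'
from cell import *
import numpy as np, cv2
from scipy.spatial.transform import Rotation as R
def ray(p,px):
    K=p["camera_matrix"];K=np.array(K);k1=p["k1"]
    d=np.array([(px[0]-K[0,2])/K[0,0],(px[1]-K[1,2])/K[1,1]]);s=d.copy()
    for _ in range(20): s=d/(1+k1*(s@s))
    T=np.array(p["cam_to_world"]);v=T[:3,:3]@np.array([s[0],-s[1],-1.])
    return T[:3,3],v
def onz(p,px,z):
    o,v=ray(p,px);return o+v*(z-o[2])/v[2]
def proj(p,X):
    T=np.array(p["cam_to_world"]);c=T[:3,:3].T@(np.array(X)-T[:3,3])
    s=np.array([c[0],-c[1]])/-c[2];s=s*(1+p["k1"]*(s@s));K=np.array(p["camera_matrix"])
    return np.array([K[0,0]*s[0]+K[0,2],K[1,1]*s[1]+K[1,2]])
def tri(l):
    A=np.zeros((3,3));b=np.zeros(3)
    for p,px in l:
        o,v=ray(p,px);v=v/np.linalg.norm(v);M=np.eye(3)-np.outer(v,v);A+=M;b+=M@o
    return np.linalg.solve(A,b)
def st():
    s=observe();print("t",round(s["t"],2),"p",np.round(s["tool_pos"],4),"R\n",np.round(R.from_quat(s["tcp_rot"]).as_matrix(),3),"F",np.round(s["ft_force"],1),"w",round(s["gripper_width"],4),"g",s["grasp_force"],"q",np.round(s["qpos"],2));return s
E
python3 - <<'E'
from h import *
st()
for c in("scene","top"):
    p=read_camera(c);cv2.imwrite(f"pics/{c}0.png",p["pixels"])
    print(c,np.round(p["cam_to_world"],3).tolist())
    for n,z in [("drybox",0),("port",.11),("flap_lip",.11),("spatula_grip",.011),("spatula_tip",.011),("stand",0),("probe_grip",.145),("probe",.115),("shard",0),("beaker",0),("bottle",0)]:
        for r in landmark_of(n,p)[:3]: print(n,round(r["conf"],2),np.round(r["pixel"]),np.round(onz(p,r["pixel"],z)[:2],3))
E
```

```text
pics
t 0.0 p [0.2665 0.5648 0.2119] R
 [[-0.904  0.427 -0.001]
 [ 0.427  0.904 -0.001]
 [-0.    -0.002 -1.   ]] F [ 0.  -0.   0.5] w 0.0921 g 0.0 q [-1.23  0.44  0.02  1.57 -0.01  1.13 -0.08]
scene [[0.279, -0.586, 0.761, 1.593], [0.96, 0.163, -0.227, -0.229], [0.009, 0.794, 0.608, 0.984], [0.0, 0.0, 0.0, 1.0]]
drybox 0.75 [300. 254.] [0.592 0.029]
port 0.69 [298. 227.] [0.603 0.022]
flap_lip 0.75 [289. 213.] [0.541 0.015]
spatula_grip 0.65 [362. 170.] [0.262 0.336]
spatula_grip 0.51 [362. 200.] [0.419 0.278]
spatula_grip 0.49 [426. 169.] [0.317 0.55 ]
spatula_tip 0.7 [367. 220.] [0.515 0.259]
spatula_tip 0.63 [405. 159.] [0.237 0.506]
spatula_tip 0.55 [364. 157.] [0.186 0.373]
stand 0.76 [168. 233.] [ 0.404 -0.316]
probe_grip 0.71 [191. 196.] [ 0.439 -0.234]
probe_grip 0.68 [160. 176.] [ 0.324 -0.309]
probe_grip 0.67 [158. 198.] [ 0.428 -0.32 ]
probe 0.79 [196. 204.] [ 0.439 -0.225]
probe 0.77 [158. 205.] [ 0.415 -0.325]
probe 0.52 [164. 187.] [ 0.337 -0.304]
shard 0.88 [282. 213.] [0.403 0.025]
beaker 0.91 [161. 308.] [ 0.686 -0.35 ]
bottle 0.69 [398. 259.] [0.686 0.284]
top [[-0.0
[... 337 characters left out ...]
9 0.552]
spatula_grip 0.58 [245. 230.] [0.422 0.278]
spatula_tip 0.96 [253. 197.] [0.518 0.257]
spatula_tip 0.95 [162. 302.] [0.227 0.505]
spatula_tip 0.92 [208. 323.] [0.168 0.378]
stand 0.94 [454. 228.] [ 0.412 -0.329]
stand 0.15 [469. 221.] [ 0.434 -0.377]
probe_grip 0.68 [467. 265.] [ 0.303 -0.297]
probe_grip 0.65 [432. 221.] [ 0.416 -0.221]
probe_grip 0.45 [471. 223.] [ 0.407 -0.318]
probe 0.77 [466. 223.] [ 0.412 -0.32 ]
probe 0.73 [428. 225.] [ 0.408 -0.218]
probe 0.62 [466. 266.] [ 0.302 -0.307]
shard 0.85 [337. 234.] [0.404 0.013]
beaker 0.69 [453. 141.] [ 0.681 -0.356]
beaker 0.2 [334. 232.] [0.41  0.021]
bottle 0.88 [243. 145.] [0.685 0.29 ]
bottle 0.17 [468. 225.] [ 0.422 -0.372]
```

View pics/top0.png

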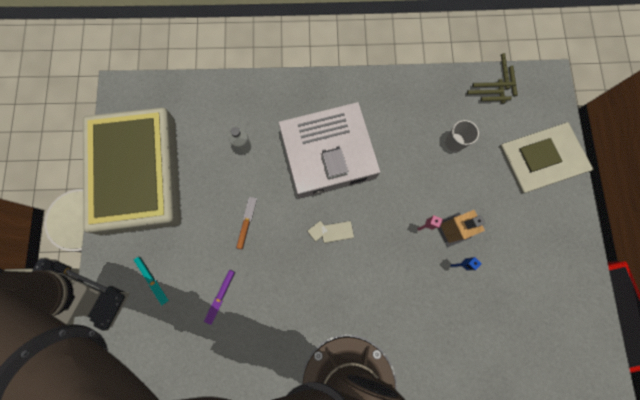

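View pics/scene0.png

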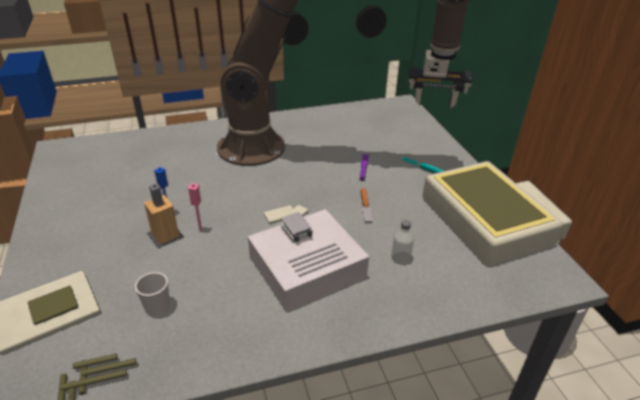

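The real spatula has the orange handle at about (245,225) in the top view and points to the right-back. The grey probe is in the stand at about (472,223). The box's flap is at about (334,160), with the box yawed roughly 12°. I'll go above the spatula and take a close look.

```bash
cat >> h.py <<'E'
def go(pos,yaw_deg):
    "yaw of tool y axis, mod 180 -> x y z(cm) twist(deg)"
    s=observe();M=R.from_quat(s["tcp_rot"]).as_matrix()
    d=M.T@(np.array(pos)-s["tool_pos"])*100
    y=np.degrees(np.arctan2(M[1,1],M[0,1]));t=-(yaw_deg-y);t=(t+90)%180-90
    print("t",round(s["t"],2),"move",np.round(d,2),"twist",round(t,1),"dist",round(np.linalg.norm(d),1))
E
python3 -c "
from h import *
go([.415,.279,.15],78.5)"
```

```text
t 1.2 move [-25.63 -19.56   6.27] twist -13.8 dist 32.8
```

Request:
play_rows(moves=[[[0, -4, -3, 0.5, -5], [0, -8, -6, 1.5, -10], [0, -12, -9, 2.5, -13.8], [0, -16, -12, 3.5, -13.8], [0, -20, -15.5, 4.5, -13.8], [0, -23, -18, 5.5, -13.8], [0, -25.6, -19.5, 6.2, -13.8], [0, -25.6, -19.5, 6.2, -13.8]]], grip_force=50)

```text
t: 1.87
tool_pos: [0.4159, 0.277, 0.1505]
tcp_rot: [0.1, 0.995, -0.0, 0.0]
ft_force: [-0.0, 0.5, -0.6]
gripper_width: 0.0916
grasp_force: 0.0
```

Run:
```python
from h import *
s=st()
P={}
L=[]
for c in("wrist","top","scene"):
    p=read_camera(c);P[c]=p
    cv2.imwrite(f"pics/{c}1.png",p["pixels"])
    for n,z in [("spatula_grip",.011),("spatula_tip",.011),("spatula",0.0),("port",.11),("flap_lip",.11),("drybox",0),("probe_grip",.145),("stand",0)]:
        for r in landmark_of(n,p)[:3]: print(c,n,round(r["conf"],2),np.round(r["pixel"]),np.round(onz(p,r["pixel"],z)[:2],4))
# box outline yaw from top
m=outline_of("drybox",P["top"])[0]["pixels"].astype(np.uint8)
c=max(cv2.findContours(m,0,2)[0],key=cv2.contourArea);
q=cv2.boxPoints(cv2.minAreaRect(c));print("box corners",[np.round(onz(P["top"],x,.07)[:2],3).tolist() for x in q])
m=outline_of("flap",P["top"])[0]["pixels"].astype(np.uint8)
c=max(cv2.findContours(m,0,2)[0],key=cv2.contourArea);
q=cv2.boxPoints(cv2.minAreaRect(c));print("flap corners",[np.round(onz(P["top"],x,.115)[:2],3).tolist() for x in q])
```

```text
t 1.87 p [0.4159 0.277  0.1505] R
 [[-0.98   0.2    0.001]
 [ 0.2    0.98  -0.   ]
 [-0.001 -0.    -1.   ]] F [-0.   0.5 -0.6] w 0.0916 g 0.0 q [-0.74  0.3   0.05  1.96 -0.02  0.89  0.7 ]
wrist spatula_grip 0.91 [604.  12.] [0.3058 0.5562]
wrist spatula_grip 0.71 [326. 193.] [0.4202 0.2807]
wrist spatula_tip 0.61 [318. 285.] [0.5159 0.2534]
wrist spatula_tip 0.41 [325. 193.] [0.4203 0.2796]
wrist spatula 0.95 [596.  18.] [0.309  0.5572]
wrist spatula 0.77 [327. 194.] [0.4245 0.281 ]
wrist spatula 0.59 [352.   0.] [0.257  0.3368]
wrist probe_grip 0.24 [328. 195.] [0.3871 0.286 ]
wrist probe_grip 0.2 [322. 286.] [0.4418 0.2715]
top spatula_grip 0.76 [147. 274.] [0.3051 0.5527]
top spatula_tip 0.92 [164. 302.] [0.2267 0.5022]
top spatula_tip 0.53 [252. 196.] [0.5216 0.2592]
top spatula 0.72 [146. 278.] [0.2961 0.5608]
top port 0.96 [332. 162.] [0.5915 0.0268]
top flap_lip 0.77 [336. 176.] [0.5494 0.0159]
top drybox 0.59 [330. 176.] [0.5807 0.0252]
top probe_grip 0.67 [467. 263.] [ 0.3072 -0.2979]
top probe_grip 0.53 [472. 223.] [ 0.4076 -0.3222]
top probe_grip 0.49 [430. 224.] [ 0.4072 
[... 441 characters left out ...]
0.4047 0.0148]
scene spatula 0.57 [159. 203.] [ 0.2534 -0.3334]
scene port 0.67 [298. 227.] [0.6048 0.0241]
scene port 0.31 [283. 216.] [ 0.5505 -0.0045]
scene flap_lip 0.73 [287. 213.] [0.5397 0.0096]
scene flap_lip 0.42 [157. 204.] [ 0.4058 -0.3273]
scene drybox 0.78 [300. 253.] [0.5876 0.0313]
scene drybox 0.62 [288. 214.] [0.4107 0.0397]
scene probe_grip 0.62 [159. 175.] [ 0.3168 -0.3118]
scene probe_grip 0.6 [192. 193.] [ 0.4265 -0.2291]
scene probe_grip 0.57 [157. 197.] [ 0.4216 -0.3214]
scene stand 0.85 [168. 236.] [ 0.4152 -0.3175]
box corners [[0.731, 0.177], [0.792, -0.07], [0.554, -0.113], [0.499, 0.124]]
flap corners [[0.62, 0.052], [0.634, -0.0], [0.561, -0.016], [0.548, 0.036]]
```

Run:
```python
from h import *
p=read_camera("wrist")
for o in outline_of("spatula",p):
    m=o["pixels"].astype(np.uint8)
    v,u=np.nonzero(m)
    W=np.array([onz(p,(a,b),.015)[:2] for a,b in zip(u,v)])
    c=W.mean(0);w,E=np.linalg.eigh(np.cov((W-c).T));e=E[:,1]*np.sign(E[0,1]);l=(W-c)@e;n=(W-c)@E[:,0]
    print(round(o["conf"],2),o["pixel"],len(u),"c",c,"yaw",np.degrees(np.arctan2(e[1],e[0])),"ends",c+e*l.min(),c+e*l.max(),"w",np.ptp(n))
go([.418,.28,.06],76)
```

```text
0.82 [344.4, 31.8] 1473 c [0.28364727 0.32585617] yaw -26.2519543957709 ends [0.2576104  0.33869724] [0.30958906 0.313062  ] w 0.018887273358663074
0.77 [322.6, 220.2] 3017 c [0.43914497 0.27725295] yaw -14.39074102776243 ends [0.36810475 0.29548074] [0.5093608  0.25923668] w 0.023912849468029754
0.71 [609.9, 27.6] 2542 c [0.32191346 0.56117763] yaw 40.18677807284373 ends [0.28601327 0.53085382] [0.35449686 0.58869986] w 0.03461410455472169
t 3.42 move [-0.29  0.1   9.06] twist 2.5 dist 9.1
```

View pics/wrist1.png

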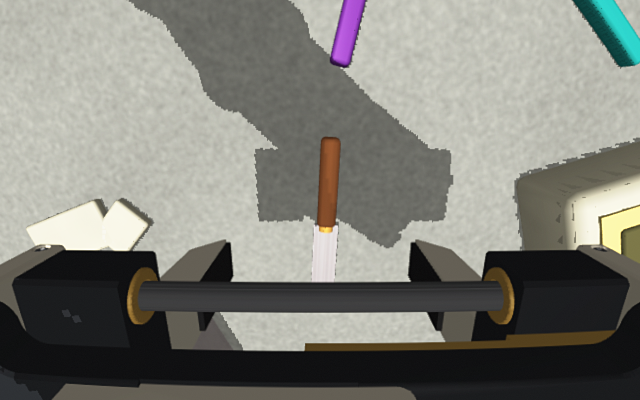

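Run:
```python
from h import *
p=read_camera("wrist")
print(onz(p,(330,137),.018),onz(p,(327,230),.015))
go([.416,.282,.020],75.6)
```

```text
[0.36717404 0.29725923 0.018     ] [0.45516898 0.27719228 0.015     ]
t 3.47 move [-0.05  0.25 13.06] twist 2.9 dist 13.1
```

Request:
play_rows(moves=[[[0, 0, 0.4, 3, 2.5], [0, 0, 0.4, 6, 2.5], [0, 0, 0.4, 9, 2.5], [0, 0, 0.4, 11.5, 2.5], [0, 0, 0.4, 13.0, 2.5], [0, 0, 0.4, 13.05, 2.5], [255, 0, 0.4, 13.05, 2.5], [255, 0, 0.4, 13.05, 2.5]]], grip_force=50)

```text
t: 4.13
tool_pos: [0.4163, 0.284, 0.021]
tcp_rot: [0.122, 0.993, 0.0, 0.0]
ft_force: [0.3, 0.0, 0.1]
gripper_width: 0.0828
grasp_force: 0.0
```

Request:
play_rows(moves=[[[255, 0, 0, 0, 0], [255, 0, 0, 0, 0], [255, 0, 0, 0, 0], [255, 0, 0, 0, 0], [255, 0, 0, 0, 0], [255, 0, 0, -0.5, 0], [255, 0, 0, -3, 0], [255, 0, 0, -6, 0]]])

```text
t: 4.8
tool_pos: [0.4145, 0.2825, 0.0797]
tcp_rot: [0.121, 0.993, -0.002, -0.001]
ft_force: [0.5, 0.0, -0.2]
gripper_width: 0.0299
grasp_force: 0.0
```

Run:
```python
from h import *
s=st()
a=np.radians(13);ex=np.array([np.cos(a),np.sin(a),0]);P=np.array([.597,.024,0])
go(P-.19*ex+[0,0,.16],90+13)
```

```text
t 4.8 p [0.4145 0.2825 0.0797] R
 [[-0.97   0.241 -0.003]
 [ 0.241  0.97  -0.003]
 [ 0.002 -0.003 -1.   ]] F [ 0.5  0.  -0.2] w 0.0299 g 0.0 q [-0.75  0.4   0.05  2.02 -0.03  0.72  0.65]
t 4.8 move [ -6.99 -29.33  -7.95] twist -27.0 dist 31.2
```

Fingers hadn't closed yet when I lifted. I'll reopen, go back down and wait longer.

Request:
play_rows(moves=[[[0, 0, 0, 0, 0], [0, 0, 0, 0, 0], [0, 0, 0, 0, 0], [0, 0, 0, 1.5, 0], [0, 0, 0, 3.5, 0], [0, 0, 0, 5.5, 0], [0, 0, 0, 6.0, 0], [255, 0, 0, 6.0, 0]]])

```text
t: 5.47
tool_pos: [0.4142, 0.2823, 0.0182]
tcp_rot: [0.122, 0.993, -0.002, -0.002]
ft_force: [-0.5, -1.1, -0.0]
gripper_width: 0.0715
grasp_force: 0.0
```

Request:
play_rows(moves=[[[255, 0, 0, 0, 0], [255, 0, 0, 0, 0], [255, 0, 0, 0, 0], [255, 0, 0, 0, 0], [255, 0, 0, 0, 0], [255, 0, 0, 0, 0], [255, 0, 0, 0, 0], [255, 0, 0, 0, 0]]])

```text
t: 6.13
tool_pos: [0.4158, 0.2836, 0.0203]
tcp_rot: [0.122, 0.993, 0.0, 0.0]
ft_force: [-0.0, 0.3, -0.1]
gripper_width: 0.0212
grasp_force: 0.0
```

Request:
play_rows(moves=[[[255, 0, 0, 0, 0], [255, 0, 0, 0, 0], [255, 0, 0, 0, 0], [255, 0, 0, 0, 0], [255, 0, 0, 0, 0], [255, 0, 0, -1, 0], [255, 0, 0, -4, 0], [255, 0, 0, -8, 0]]])

```text
t: 6.8
tool_pos: [0.4141, 0.2822, 0.0995]
tcp_rot: [0.121, 0.993, -0.002, -0.002]
ft_force: [1.0, 0.9, 1.9]
gripper_width: 0.0003
grasp_force: 0.0
```

Run:
```python
from h import *
s=st()
a=np.radians(13);ex=np.array([np.cos(a),np.sin(a),0]);P=np.array([.597,.024,0])
go(P-.19*ex+[0,0,.16],90+13)
```

```text
t 6.8 p [0.4141 0.2822 0.0995] R
 [[-0.97   0.241 -0.004]
 [ 0.241  0.97  -0.004]
 [ 0.003 -0.004 -1.   ]] F [1.  0.9 1.9] w 0.0003 g 0.0 q [-0.75  0.37  0.06  2.   -0.03  0.77  0.65]
t 6.8 move [ -7.02 -29.29  -5.94] twist -27.0 dist 30.7
```

Run:
```python
from h import *
for c in ("wrist","scene"):
    p=read_camera(c)
    if c=="wrist": cv2.imwrite("pics/w2.png",p["pixels"])
    for n in ("spatula_grip","spatula_tip"):
        for r in landmark_of(n,p)[:3]: print(c,n,round(r["conf"],2),np.round(r["pixel"]),np.round(onz(p,r["pixel"],.011)[:2],4))
```

```text
wrist spatula_grip 0.56 [323. 212.] [0.42   0.2813]
scene spatula_grip 0.81 [366. 196.] [0.4053 0.2974]
scene spatula_grip 0.73 [425. 172.] [0.3323 0.5386]
scene spatula_grip 0.55 [363. 171.] [0.2713 0.3383]
scene spatula_tip 0.61 [404. 161.] [0.2521 0.4979]
scene spatula_tip 0.48 [369. 217.] [0.5041 0.2697]
```

View pics/w2.png

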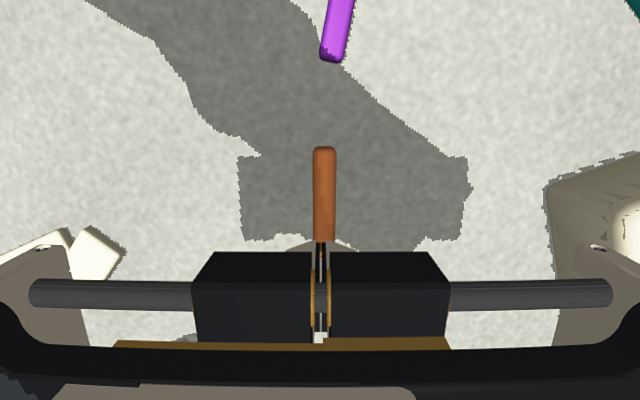

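Run:
```python
from h import *
p=read_camera("wrist")
s=st()
A=onz(p,(324,147),.018);print("end",A)
print("tip px",proj(p,s["tool_pos"]-np.array([0,0,.017])),"bench below", proj(p,s["tool_pos"]*[1,1,0]+[0,0,.018]))
print("handle front px",onz(p,(323,240),.02))
print(np.round(p["cam_to_world"],3))
```

```text
t 7.15 p [0.4151 0.2831 0.0996] R
 [[-0.97   0.241 -0.001]
 [ 0.241  0.97  -0.001]
 [ 0.001 -0.001 -1.   ]] F [-1.  -0.3  0.2] w 0.0003 g 0.0 q [-0.75  0.37  0.06  2.   -0.03  0.77  0.65]
end [0.36990841 0.29632487 0.018     ]
tip px [321.77455968 237.04429222] bench below [321.42171822 206.63281487]
handle front px [0.44230789 0.27767639 0.02      ]
[[ 0.242 -0.932 -0.272  0.341]
 [ 0.97   0.232  0.068  0.301]
 [ 0.    -0.28   0.96   0.273]
 [ 0.     0.     0.     1.   ]]
```

Request:
play_rows(moves=[[[0, 0, 0, 0, 0], [0, 0, 0, 0, 0], [0, 0, 0, 0, 0], [0, 0, 0, 0, 0], [0, 0, 0, 2, 0], [0, 0, 0, 5, 0], [0, 0, 0, 7, 0], [0, 0, 0, 8.1, 0]]], grip_force=50)

```text
t: 7.82
tool_pos: [0.4147, 0.2827, 0.0168]
tcp_rot: [0.121, 0.993, -0.001, -0.001]
ft_force: [0.1, -0.3, -0.2]
gripper_width: 0.0491
grasp_force: 0.0
```

Request:
play_rows(moves=[[[255, 0, 0, 0, 0], [255, 0, 0, 0, 0], [255, 0, 0, 0, 0], [255, 0, 0, 0, 0], [255, 0, 0, 0, 0], [255, 0, 0, 0, 0], [255, 0, 0, 0, 0], [255, 0, 0, 0, 0]]], grip_force=50)

```text
t: 8.48
tool_pos: [0.4159, 0.2837, 0.0194]
tcp_rot: [0.122, 0.993, 0.0, 0.0]
ft_force: [-0.1, -0.1, 0.2]
gripper_width: 0.0049
grasp_force: 0.0
```

Request:
play_rows(moves=[[[255, 0, 0, 0, 0], [255, 0, 0, 0, 0], [255, 0, 0, 0, 0], [255, 0, 0, 0, 0], [255, 0, 0, 0, 0], [255, 0, 0, 0, 0], [255, 0, 0, 0, 0], [255, 0, 0, 0, 0]]])

```text
t: 9.15
tool_pos: [0.4158, 0.2836, 0.0191]
tcp_rot: [0.122, 0.993, -0.0, 0.0]
ft_force: [0.8, -0.1, 1.6]
gripper_width: 0.0006
grasp_force: 0.0
```

```bash
python3 -c "
from h import *
st()"
```

```text
t 9.15 p [0.4158 0.2836 0.0191] R
 [[-0.97   0.241  0.   ]
 [ 0.241  0.97  -0.   ]
 [-0.    -0.    -1.   ]] F [ 0.8 -0.1  1.6] w 0.0006 g 0.0 q [-0.74  0.5   0.05  2.07 -0.04  0.58  0.66]
```

Run:
```python
from h import *
p=read_camera("wrist");q=read_camera("scene");t=read_camera("top")
s=observe()
for x in (q,t): print(proj(x,s["tool_pos"]), proj(x,[.4158,.2836,.011]))
def crop(x,c,k,w):
    u,v=map(int,c);i=x["pixels"][v-w:v+w,max(u-w,0):u+w];return cv2.resize(i,(400,400),interpolation=2)
a=crop(q,proj(q,s["tool_pos"]),0,50);b=cv2.resize(p["pixels"],(400,250))
b=np.vstack([b,np.zeros((150,400,3),np.uint8)])
cv2.imwrite("pics/g3.png",np.hstack([a,b]))
```

```text
[363.45000361 196.78166563] [363.26916872 198.84567971]
[242.99146598 231.80996279] [243.46011093 232.14297191]
```

View pics/g3.png

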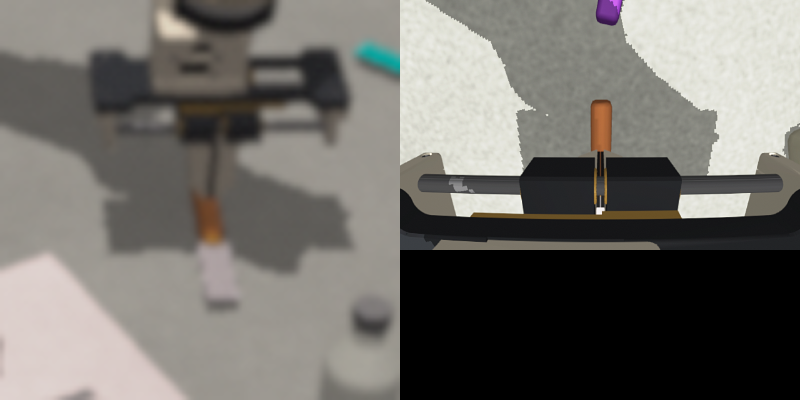

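Run:
```python
from h import *
p=read_camera("wrist")
i=cv2.resize(p["pixels"][140:360,220:420],None,fx=2.7,fy=2.7,interpolation=2);cv2.imwrite("pics/w4.png",i)
s=observe()
for d in (-.1,-.05,-.02,0,.017): print(d,proj(p,s["tool_pos"]-np.array([0,0,d])))
print(onz(p,(320,160),.018),s["gripper_width"],s["grasp_force"])
```

```text
-0.1 [324.5325247  394.53398486]
-0.05 [323.05287479 297.75116925]
-0.02 [322.55282303 265.26913576]
0 [322.30266479 249.05894292]
0.017 [322.12640927 237.65307102]
[0.36711238 0.29438392 0.018     ] 0.0004350960933179221 0.0
```

View pics/w4.png

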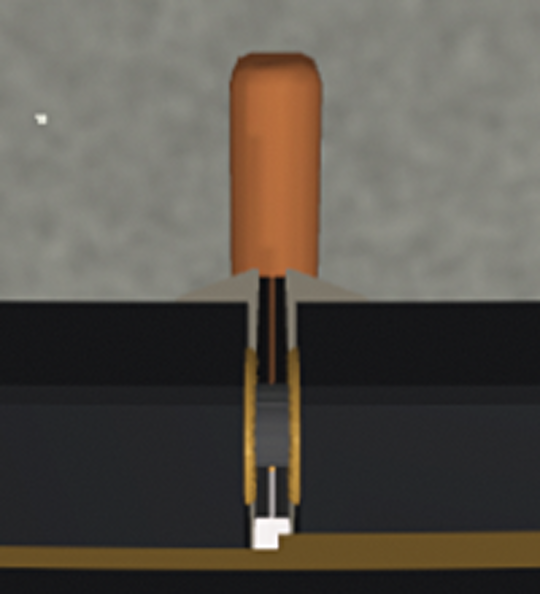

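Run:
```python
from h import *
p=read_camera("wrist");f=p["camera_matrix"][0][0]
print(f,"cam z",p["cam_to_world"][2][3])
# handle width px row 215
img=p["pixels"].astype(int)
for r in (185,200,215):
    row=img[r];m=np.nonzero((row[:,2]-row[:,0]>50))[0];m=m[(m>280)&(m<360)];print(r,m.min(),m.max())
    for z in (-.01,.0,.01,.02,.03): print(z,np.linalg.norm(onz(p,(m.max()+.5,r),z)-onz(p,(m.min()-.5,r),z)))
```

```text
335.52241310931316 cam z 0.19230978392955891
185 305 338
-0.01 0.021016324240802412
0.0 0.019977505265635066
0.01 0.018938686290467785
0.02 0.01789986731530049
0.03 0.016861048340133158
200 305 337
-0.01 0.020659371604701902
0.0 0.019638196493769303
0.01 0.018617021382836704
0.02 0.017595846271904077
0.03 0.01657467116097148
215 306 337
-0.01 0.02029852794150953
0.0 0.019295189024960753
0.01 0.0182918501084121
0.02 0.01728851119186334
0.03 0.016285172275314567
```

Request:
play_rows(moves=[[[0, 0, 0, -1, 0], [0, 0, 0, -1, 0], [0, 0, 0, -1, 0], [0, 0, 0, -1, 0], [0, 0, 0, -1, 0], [0, 0, 0, -1, 0], [0, 0, 0, 0, 0], [0, 0, 0, 0, 0]]])

```text
t: 10.07
tool_pos: [0.4152, 0.2831, 0.0177]
tcp_rot: [0.121, 0.993, -0.001, -0.001]
ft_force: [0.6, -0.7, 0.4]
gripper_width: 0.0495
grasp_force: 0.0
```

Request:
play_rows(moves=[[[0, 0, 0, 0.1, 0], [0, 0, 0, 0.2, 0], [0, 0, 0, 0.3, 0], [0, 0, 0, 0.4, 0], [0, 0, 0, 0.5, 0], [0, 0, 0, 0.6, 0], [0, 0, 0, 0.6, 0], [0, 0, 0, 0.6, 0]]])

```text
t: 10.73
tool_pos: [0.4158, 0.2836, 0.0131]
tcp_rot: [0.122, 0.993, -0.0, -0.0]
ft_force: [-0.1, 0.9, 0.6]
gripper_width: 0.0917
grasp_force: 0.0
```

Request:
play_rows(moves=[[[0, 0, 0, 0.1, 0], [0, 0, 0, 0.2, 0], [0, 0, 0, 0.3, 0], [0, 0, 0, 0.4, 0], [0, 0, 0, 0.5, 0], [0, 0, 0, 0.6, 0], [0, 0, 0, 0.6, 0], [0, 0, 0, 0.6, 0]]])

```text
t: 11.4
tool_pos: [0.4158, 0.2835, 0.0071]
tcp_rot: [0.122, 0.993, -0.0, -0.0]
ft_force: [-0.6, 0.1, -0.2]
gripper_width: 0.0921
grasp_force: 0.0
```

Request:
play_rows(moves=[[[0, 0, 0, 0.1, 0], [0, 0, 0, 0.2, 0], [0, 0, 0, 0.3, 0], [0, 0, 0, 0.4, 0], [0, 0, 0, 0.4, 0], [0, 0, 0, 0.4, 0], [0, 0, 0, 0.4, 0], [0, 0, 0, 0.4, 0]]])

```text
t: 12.07
tool_pos: [0.4158, 0.2836, 0.0032]
tcp_rot: [0.122, 0.993, 0.0, 0.0]
ft_force: [-0.2, -0.7, -0.6]
gripper_width: 0.0917
grasp_force: 0.0
```

Request:
play_rows(moves=[[[0, 0, 0, 0.1, 0], [0, 0, 0, 0.2, 0], [0, 0, 0, 0.3, 0], [0, 0, 0, 0.3, 0], [255, 0, 0, 0.3, 0], [255, 0, 0, 0.3, 0], [255, 0, 0, 0.3, 0], [255, 0, 0, 0.3, 0]]])

```text
t: 12.73
tool_pos: [0.4158, 0.2836, 0.0002]
tcp_rot: [0.122, 0.993, 0.0, 0.0]
ft_force: [-0.5, -0.5, 1.2]
gripper_width: 0.0698
grasp_force: 0.0
```

Request:
play_rows(moves=[[[255, 0, 0, 0, 0], [255, 0, 0, 0, 0], [255, 0, 0, 0, 0], [255, 0, 0, 0, 0], [255, 0, 0, 0, 0], [255, 0, 0, 0, 0], [255, 0, 0, 0, 0], [255, 0, 0, 0, 0]]], grip_force=50)

```text
t: 13.4
tool_pos: [0.4158, 0.2836, 0.0002]
tcp_rot: [0.122, 0.993, 0.0, 0.0]
ft_force: [-0.1, -0.5, 0.7]
gripper_width: 0.0175
grasp_force: 50.0
```

Gripped (17.5 mm, 50 N): the fingers reach about 20 mm less deep than the reported z suggests. I'll use the grasp itself as the height reference (spatula mid = TCP z + 11 mm), then lift and approach the box.

Request:
play_rows(moves=[[[255, 0, 0, -1, 0], [255, 0, 0, -4, 0], [255, 0, 0, -8, 0], [255, 0, 0, -12, 0], [255, 0, 0, -14, 0], [255, 0, -2, -15, -4], [255, 0, -4, -15, -8], [255, 0, -6, -15, -8]]])

```text
t: 14.07
tool_pos: [0.4014, 0.2251, 0.1517]
tcp_rot: [0.049, 0.999, 0.001, 0.001]
ft_force: [0.2, -0.6, -1.3]
gripper_width: 0.0174
grasp_force: 50.0
```

Run:
```python
from h import *
s=st()
a=np.radians(13);ex=np.array([np.cos(a),np.sin(a),0]);P=np.array([.597,.024,0])
go(P-.19*ex+[0,0,.13],90+13)
```

```text
t 14.07 p [0.4014 0.2251 0.1517] R
 [[-0.995  0.099  0.002]
 [ 0.099  0.995  0.001]
 [-0.002  0.002 -1.   ]] F [ 0.2 -0.6 -1.3] w 0.0174 g 49.99761700630188 q [-0.67  0.24  0.05  2.04 -0.02  0.86  0.86]
t 14.07 move [ -3.44 -24.16   2.14] twist -18.7 dist 24.5
```

Request:
play_rows(moves=[[[255, -0.5, -3.5, 0, -5], [255, -1, -7, 0, -10], [255, -1.5, -10.5, 0, -15], [255, -2, -14, 0.5, -18.7], [255, -2.5, -17.5, 1, -18.7], [255, -3, -21, 1.5, -18.7], [255, -3.4, -24.1, 2.1, -18.7], [255, -3.4, -24.1, 2.1, -18.7]]])

```text
t: 14.73
tool_pos: [0.409, -0.0238, 0.129]
tcp_rot: [-0.107, 0.994, -0.001, -0.001]
ft_force: [-0.9, -0.0, -0.6]
gripper_width: 0.0173
grasp_force: 50.0
```

Run:
```python
from h import *
s=st()
P={c:read_camera(c) for c in("wrist","top","scene")}
for c,p in P.items(): cv2.imwrite(f"pics/{c}5.png",p["pixels"])
for n in ("spatula_tip","flap_lip","port","drybox"):
    for c,p in P.items():
        for r in landmark_of(n,p)[:2]: print(c,n,round(r["conf"],2),np.round(r["pixel"]),np.round(onz(p,r["pixel"],.110 if n!="drybox" else 0)[:2],4))
def best(n,c):
    r=landmark_of(n,P[c]);return (P[c],r[0]["pixel"]) if r else None
for n in ("spatula_tip","flap_lip"):
    l=[b for b in (best(n,"top"),best(n,"scene")) if b]
    if len(l)>1: print(n,tri(l))
M=R.from_quat(s["tcp_rot"]).as_matrix();tip=s["tool_pos"]-M[:,0]*.105+[0,0,.0108];print("tip exp",tip,[np.round(proj(p,tip)) for p in P.values()])
t=P["top"]["pixels"][110:210,260:400];sc=P["scene"]["pixels"][185:285,240:380]
cv2.imwrite("pics/c5.png",np.hstack([cv2.resize(x,(400,286),interpolation=2) for x in(t,sc)]))
```

```text
t 14.73 p [ 0.409  -0.0238  0.129 ] R
 [[-0.977 -0.213 -0.001]
 [-0.213  0.977 -0.002]
 [ 0.001 -0.002 -1.   ]] F [-0.9 -0.  -0.6] w 0.0173 g 49.99699831008911 q [-0.21  0.19  0.16  2.18 -0.04  0.77  1.76]
top spatula_tip 0.74 [205. 321.] [0.183  0.3601]
top spatula_tip 0.66 [164. 304.] [0.2279 0.4665]
scene spatula_tip 0.64 [158. 308.] [ 0.7842 -0.3408]
scene spatula_tip 0.63 [366. 155.] [0.3201 0.3216]
top flap_lip 0.79 [338. 172.] [0.5601 0.0114]
top flap_lip 0.66 [335. 232.] [0.3967 0.0261]
scene flap_lip 0.77 [284. 213.] [0.5386 0.0006]
top port 0.6 [330. 163.] [0.5874 0.0322]
scene port 0.81 [299. 226.] [0.599  0.0273]
scene port 0.65 [159. 204.] [ 0.4088 -0.3215]
top drybox 0.58 [335. 173.] [0.5894 0.0106]
scene drybox 0.64 [297. 256.] [0.5973 0.0213]
spatula_tip [ 0.35106277 -0.00116273 -0.05810988]
flap_lip [0.55502032 0.00491392 0.12199893]
tip exp [ 0.51160015 -0.00144543  0.13972361] [array([321., 409.]), array([344., 187.]), array([281., 199.])]
```

View pics/c5.png

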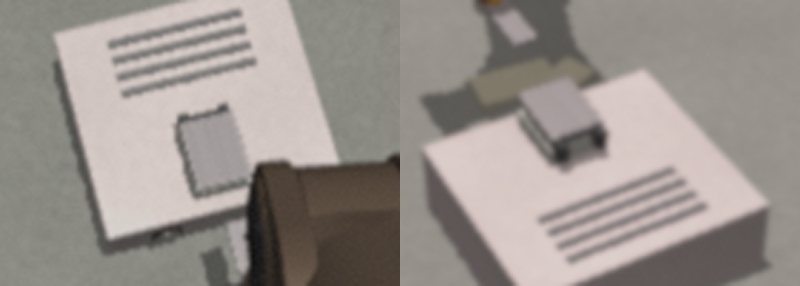

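View pics/wrist5.png

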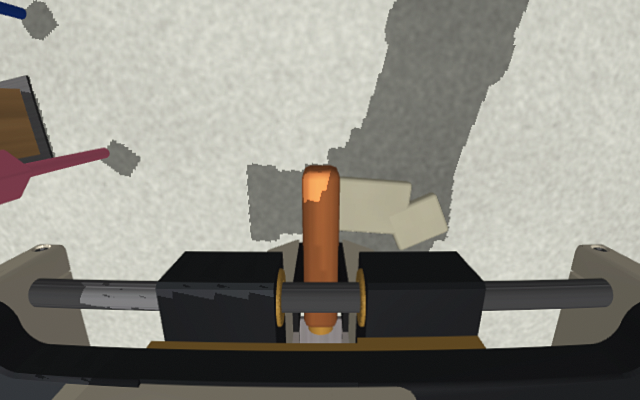

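Run:
```python
from h import *
t=read_camera("top");q=read_camera("scene");w=read_camera("wrist");s=st()
print("TOP");T=[onz(t,x,.115)[:2] for x in [(329.3,178.3),(346.5,174),(322.3,151.3),(340.5,147.5)]]
print("SC");S=[onz(q,(240+(u-400)/2.857,185+v/2.857),.115)[:2] for u,v in [(575,78),(520,95),(605,125),(555,150)]]
for A in (T,S):
    A=np.array(A);f=A[:2].mean(0);b=A[2:].mean(0);e=b-f;print(np.round(A,4).tolist(),"front",f,"len",np.linalg.norm(e),"yaw",np.degrees(np.arctan2(e[1],e[0])),"yaw w",np.degrees(np.arctan2(*(A[0]-A[1])[::-1]))-90,"ctr",(f+b)/2)
M=R.from_quat(s["tcp_rot"]).as_matrix()
for d in (.045,.05,.055): print(proj(w,s["tool_pos"]+M[:,0]*d+[0,0,.0188]))
print("sc tip",onz(q,(283.5,199),.14))
for ang in (0,.1):
  pass
```

```text
t 15.83 p [ 0.4101 -0.0179  0.1291] R
 [[-0.975 -0.22  -0.   ]
 [-0.22   0.975  0.   ]
 [ 0.     0.    -1.   ]] F [ 0.1 -0.2  0.1] w 0.0169 g 49.99811232089996 q [-0.22  0.19  0.15  2.18 -0.04  0.77  1.75]
TOP
SC
[[0.543, 0.0355], [0.5538, -0.0116], [0.6202, 0.0518], [0.6298, 0.0013]] front [0.54842318 0.01195338] len 0.07798700784366973 yaw 10.809725921162906 yaw w 12.904019298691665 ctr [0.58672476 0.01926654]
[[0.553, 0.0455], [0.5636, -0.0105], [0.6261, 0.0542], [0.6469, 0.0018]] front [0.55833254 0.01753765] len 0.0788715631398585 yaw 7.608033521714664 yaw w 10.73443783828958 ctr [0.59742117 0.02275876]
[321.35591964 177.59841643]
[321.36044024 167.04407397]
[321.36489918 156.31242868]
sc tip [0.51447837 0.00611985 0.14      ]
```

Request:
play_rows(moves=[[[255, 0, 0, 1.5, 0], [255, 0, 0, 3, 0], [255, 0, 0, 3.65, 0], [255, 0, 0, 3.65, 0], [255, -1.2, 0, 3.65, 0], [255, -2.4, 0, 3.65, 0], [255, -3.6, 0, 3.65, 0], [255, -4.2, 0, 3.65, 0]]], grip_force=58)

```text
t: 16.5
tool_pos: [0.4529, -0.0083, 0.0934]
tcp_rot: [-0.111, 0.994, 0.0, 0.001]
ft_force: [0.2, 0.1, -0.8]
gripper_width: 0.0172
grasp_force: 58.0
```

Run:
```python
from h import *
s=st();q=read_camera("scene")
x=q["pixels"][185:255,250:350]
M=R.from_quat(s["tcp_rot"]).as_matrix();tip=s["tool_pos"]-M[:,0]*.1035+[0,0,.0108];print(tip,proj(q,tip))
cv2.imwrite("pics/s6.png",cv2.resize(x,(800,560),interpolation=2))
```

```text
t 16.5 p [ 0.4529 -0.0083  0.0934] R
 [[-0.975 -0.221  0.002]
 [-0.221  0.975  0.   ]
 [-0.002 -0.    -1.   ]] F [ 0.2  0.1 -0.8] w 0.0172 g 57.99822807312012 q [-0.22  0.31  0.14  2.13 -0.07  0.7   1.77]
[0.55387857 0.01459449 0.10437601] [290.30848228 217.47622048]
```

View pics/s6.png

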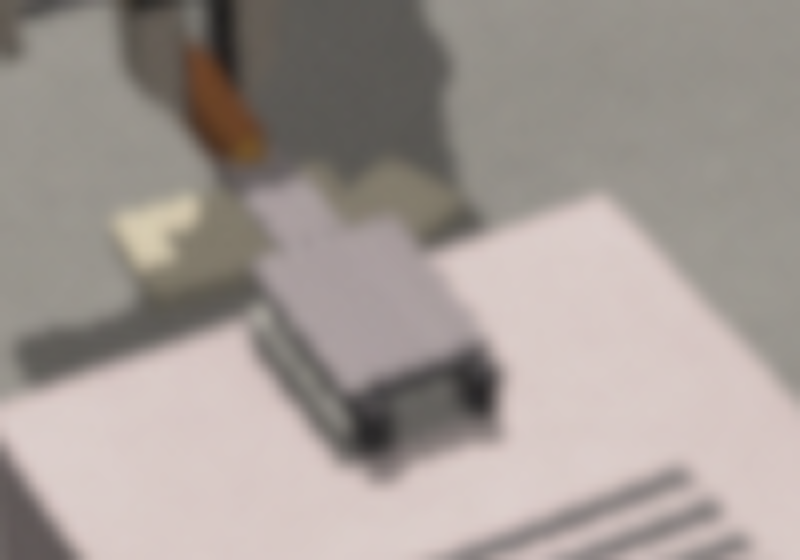

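Request:
play_rows(moves=[[[255, -0.3, 0, 0, 0], [255, -0.6, 0, 0, 0], [255, -0.9, 0, 0, 0], [255, -1.2, 0, 0, 0], [255, -1.4, 0, 0, 0], [255, -1.4, 0, 0, 0], [255, -1.4, 0, 0, 0], [255, -1.4, 0, 0, 0]]])

```text
t: 17.22
tool_pos: [0.4635, -0.0058, 0.0923]
tcp_rot: [-0.111, 0.994, -0.0, -0.001]
ft_force: [-5.4, -1.6, 0.4]
gripper_width: 0.0171
grasp_force: 58.0
```

Contact with the block face (about 5 N), so the tip is fully in the slot. Next I'll lift along the flap's arc.

Request:
play_rows(moves=[[[255, 0.33, 0, 0, 0], [255, 0.33, 0, -0.5, 0], [255, 0.31, 0, -1.0, 0], [255, 0.28, 0, -1.55, 0], [255, 0.18, 0, -2.1, 0], [255, 0.06, 0, -2.6, 0], [255, -0.14, 0, -3.1, 0], [255, -0.35, 0, -3.55, 0]]])

```text
t: 17.88
tool_pos: [0.4684, -0.0047, 0.1288]
tcp_rot: [-0.111, 0.994, 0.0, 0.0]
ft_force: [-1.2, 0.2, -1.7]
gripper_width: 0.0167
grasp_force: 58.0
```

Request:
play_rows(moves=[[[255, -0.27, 0, -0.46, 0], [255, -0.56, 0, -0.9, 0], [255, -0.91, 0, -1.3, 0], [255, -1.27, 0, -1.66, 0], [255, -1.68, 0, -2.0, 0], [255, -2.1, 0, -2.3, 0], [255, -2.56, 0, -2.55, 0], [255, -3.04, 0, -2.77, 0]]])

```text
t: 18.55
tool_pos: [0.4983, 0.0021, 0.1561]
tcp_rot: [-0.111, 0.994, 0.0, 0.0]
ft_force: [-0.6, 1.0, -1.1]
gripper_width: 0.0171
grasp_force: 58.0
```

Run:
```python
from h import *
s=st();S=[]
for c in("scene","top"):
    p=read_camera(c);cv2.imwrite(f"pics/{c}7.png",p["pixels"])
    for n in("flap_lip","spatula_tip","port"):
        for r in landmark_of(n,p)[:2]: print(c,n,round(r["conf"],2),np.round(r["pixel"]))
    a=np.radians(12.5)
    for P in ((.591,.0225),(.597,.0225)):
      for th in (0,60,70,80,90):
        t=np.radians(th);x=.032-.072*np.cos(t);z=.1125+.072*np.sin(t);print(c,P[0],th,np.round(proj(p,[P[0]+x*np.cos(a),P[1]+x*np.sin(a),z])))
```

```text
t 18.55 p [0.4983 0.0021 0.1561] R
 [[-0.975 -0.221  0.   ]
 [-0.221  0.975  0.   ]
 [-0.     0.    -1.   ]] F [-0.6  1.  -1.1] w 0.0171 g 58.001614809036255 q [-0.24  0.29  0.16  1.96 -0.06  0.9   1.74]
scene flap_lip 0.91 [294. 204.]
scene spatula_tip 0.72 [366. 156.]
scene spatula_tip 0.58 [299. 210.]
scene port 0.9 [299. 222.]
scene 0.591 0 [290. 215.]
scene 0.591 60 [296. 204.]
scene 0.591 70 [298. 205.]
scene 0.591 80 [300. 206.]
scene 0.591 90 [302. 209.]
scene 0.597 0 [290. 216.]
scene 0.597 60 [296. 205.]
scene 0.597 70 [298. 206.]
scene 0.597 80 [300. 208.]
scene 0.597 90 [303. 210.]
top flap_lip 0.58 [334. 149.]
top spatula_tip 0.81 [168. 304.]
top spatula_tip 0.67 [209. 318.]
top port 0.76 [334. 161.]
top 0.591 0 [337. 175.]
top 0.591 60 [335. 156.]
top 0.591 70 [334. 151.]
top 0.591 80 [333. 146.]
top 0.591 90 [332. 142.]
top 0.597 0 [337. 173.]
top 0.597 60 [335. 154.]
top 0.597 70 [334. 149.]
top 0.597 80 [333. 144.]
top 0.597 90 [332. 139.]
```

Request:
play_rows(moves=[[[255, -0.49, 0, -0.18, 0], [255, -0.99, 0, -0.32, 0], [255, -1.3, 0, -0.38, 0], [255, -1.6, 0, -0.42, 0], [255, -1.9, 0, -0.45, 0], [255, -2.15, 0, -0.45, 0], [255, -2.15, 0, -0.45, 0], [255, -2.15, 0, -0.45, 0]]])

```text
t: 19.62
tool_pos: [0.5191, 0.0068, 0.1603]
tcp_rot: [-0.111, 0.994, 0.0, 0.0]
ft_force: [0.7, -1.2, -1.2]
gripper_width: 0.0175
grasp_force: 58.0
```

Run:
```python
from h import *
s=st()
for c in("scene","top"):
    p=read_camera(c);cv2.imwrite(f"pics/{c}8.png",p["pixels"])
    for n in("flap_lip","spatula_tip","port"):
        for r in landmark_of(n,p)[:2]: print(c,n,round(r["conf"],2),np.round(r["pixel"],1))
    m=outline_of("flap",p)
    for o in m[:1]:
        c_=max(cv2.findContours(o["pixels"].astype(np.uint8),0,2)[0],key=cv2.contourArea);print("flap box",cv2.boundingRect(c_),cv2.boxPoints(cv2.minAreaRect(c_)).round(1).tolist())
    a=np.radians(12.5)
    for th in (70,80,90,100):
        t=np.radians(th);L=[]
        for y in(-.027,.027):
            x=.032-.072*np.cos(t);z=.1125+.072*np.sin(t);L.append(np.round(proj(p,[.593+x*np.cos(a)-y*np.sin(a),.0225+x*np.sin(a)+y*np.cos(a),z]),1).tolist())
        print(th,L)
```

```text
t 19.62 p [0.5191 0.0068 0.1603] R
 [[-0.975 -0.221  0.   ]
 [-0.221  0.975  0.   ]
 [-0.    -0.    -1.   ]] F [ 0.7 -1.2 -1.2] w 0.0175 g 57.99799025058746 q [-0.24  0.32  0.16  1.91 -0.06  0.92  1.74]
scene flap_lip 0.6 [300.3 211.6]
scene flap_lip 0.44 [301.8 211.1]
scene spatula_tip 0.72 [301.8 209.6]
scene spatula_tip 0.59 [404.4 161.3]
scene port 0.86 [299.  224.5]
scene port 0.54 [283.3 194.3]
flap box (293, 208, 20, 28) [[293.0, 208.0], [312.0, 208.0], [312.0, 235.0], [293.0, 235.0]]
70 [[288.3, 208.1], [307.1, 202.0]]
80 [[290.4, 209.8], [309.4, 203.6]]
90 [[292.7, 212.2], [311.7, 205.9]]
100 [[295.0, 215.3], [314.1, 209.0]]
top flap_lip 0.52 [332.6 140.4]
top spatula_tip 0.58 [208.7 323.1]
top spatula_tip 0.57 [332.2 142.7]
top port 0.68 [332.2 158.6]
top port 0.53 [333.6 171.8]
70 [[344.4, 147.8], [324.1, 152.7]]
80 [[343.3, 143.1], [323.0, 147.9]]
90 [[342.0, 138.5], [321.8, 143.3]]
100 [[340.7, 134.2], [320.5, 139.0]]
```

Request:
play_rows(moves=[[[255, 1, 0, 0, 0], [255, 3, 0, 0, 0], [255, 6, 0, 0, 0], [255, 9, 0, 0, 0], [255, 11, 2, 0, 0], [255, 11, 5, 0, 5], [255, 11, 9, 0, 10], [255, 11, 12, 0, 15]]])

```text
t: 20.78
tool_pos: [0.3836, 0.1004, 0.1606]
tcp_rot: [0.022, 1.0, 0.0, 0.0]
ft_force: [1.2, 0.4, -1.0]
gripper_width: 0.017
grasp_force: 58.0
```

Run:
```python
from h import *
go([.4158,.2836,.03],76);s=st()
p=read_camera("scene")
print([ (r["conf"],r["pixel"]) for r in landmark_of("flap_lip",p)])
```

```text
t 20.78 move [-2.38 18.44 13.08] twist 11.4 dist 22.7
t 20.78 p [0.3836 0.1004 0.1606] R
 [[-0.999  0.045  0.001]
 [ 0.045  0.999  0.001]
 [-0.001  0.001 -1.   ]] F [ 1.2  0.4 -1. ] w 0.017 g 57.99356460571289 q [-0.46  0.12  0.08  2.17 -0.01  0.85  1.15]
[(0.88, [300.4, 210.3]), (0.52, [306.1, 162.6]), (0.5, [313.5, 177.1])]
```

Flap stays up. Now I'll lay the spatula down.

Request:
play_rows(moves=[[[255, -0.4, 3.5, 0, 5], [255, -0.8, 7, 1, 11.4], [255, -1.2, 10.5, 3, 11.4], [255, -1.6, 14, 5, 11.4], [255, -2.0, 17, 8, 11.4], [255, -2.4, 18.4, 10.5, 11.4], [255, -2.4, 18.4, 12.5, 11.4], [255, -2.4, 18.4, 13.0, 11.4]]])

```text
t: 21.55
tool_pos: [0.4144, 0.2814, 0.0274]
tcp_rot: [0.118, 0.993, -0.002, -0.002]
ft_force: [-0.7, -1.1, -1.4]
gripper_width: 0.0174
grasp_force: 58.0
```

```bash
python3 -c "
from h import *
st();go([.4158,.2836,.0007],76)"
```

```text
t 21.55 p [0.4144 0.2814 0.0274] R
 [[-0.972  0.234 -0.004]
 [ 0.234  0.972 -0.003]
 [ 0.003 -0.004 -1.   ]] F [-0.7 -1.1 -1.4] w 0.0174 g 57.99803137779236 q [-0.71  0.48  0.01  2.06 -0.01  0.6   0.64]
t 21.55 move [-0.09  0.25  2.67] twist 0.5 dist 2.7
```

Request:
play_rows(moves=[[[255, 0, 0, 0.5, 0], [255, 0, 0, 1.2, 0], [255, 0, 0, 1.8, 0], [255, 0, 0, 2.3, 0], [255, 0, 0, 2.7, 0], [255, 0, 0, 2.9, 0], [255, 0, 0, 2.9, 0], [255, 0, 0, 2.9, 0]]])

```text
t: 22.22
tool_pos: [0.4163, 0.2824, 0.0015]
tcp_rot: [0.119, 0.993, 0.0, 0.0]
ft_force: [0.3, 0.4, -1.1]
gripper_width: 0.0169
grasp_force: 58.0
```

Request:
play_rows(moves=[[[255, 0, 0, 0.05, 0], [255, 0, 0, 0.05, 0], [0, 0, 0, 0.05, 0], [0, 0, 0, 0.05, 0], [0, 0, 0, 0.05, 0], [0, 0, 0, 0.05, 0], [0, 0, 0, 0.05, 0], [0, 0, 0, 0.05, 0]]])

```text
t: 22.88
tool_pos: [0.4163, 0.2824, 0.0009]
tcp_rot: [0.119, 0.993, 0.0, 0.0]
ft_force: [0.1, -0.0, -0.4]
gripper_width: 0.0522
grasp_force: 0.0
```

Request:
play_rows(moves=[[[0, 0, 0, 0, 0], [0, 0, 0, -1, 0], [0, 0, 0, -4, 0], [0, 0, 0, -8, 0], [0, 0, 0, -12, 0], [0, 0, 0, -16, 0], [0, 0, 0, -20, 0], [0, 0, 0, -20, 0]]])

```text
t: 23.55
tool_pos: [0.4193, 0.2848, 0.2092]
tcp_rot: [0.119, 0.993, 0.004, 0.004]
ft_force: [0.9, 0.8, -1.0]
gripper_width: 0.0916
grasp_force: 0.0
```

Run:
```python
from h import *
s=st();P={}
for c in("wrist","top","scene"):
    p=P[c]=read_camera(c)
    for n,z in (("spatula_grip",.011),("spatula_tip",.011),("stand",0),("probe_grip",.145),("probe",.115)):
        for r in landmark_of(n,p)[:3]:
            print(c,n,round(r["conf"],2),np.round(r["pixel"],1),onz(p,r["pixel"],z)[:2].round(3))
go([.41,-.322,.25],90)
```

```text
t 23.55 p [0.4193 0.2848 0.2092] R
 [[-0.972  0.236  0.009]
 [ 0.236  0.972  0.008]
 [-0.007  0.01  -1.   ]] F [ 0.9  0.8 -1. ] w 0.0916 g 0.0 q [-0.72  0.24  0.02  1.87 -0.01  1.02  0.64]
wrist spatula_grip 0.93 [315.9 178.4] [0.421 0.28 ]
wrist spatula_grip 0.76 [547.7  11.4] [0.305 0.557]
wrist spatula_grip 0.66 [332.2  14.3] [0.261 0.337]
wrist spatula_tip 0.94 [317.3 258.8] [0.518 0.258]
wrist stand 0.18 [315.1 177.3] [0.422 0.279]
top spatula_grip 0.95 [143.8 272. ] [0.311 0.562]
top spatula_tip 0.88 [164.5 301.2] [0.23 0.5 ]
top spatula_tip 0.47 [256.6 198.2] [0.515 0.246]
top stand 0.93 [453.9 227.4] [ 0.415 -0.33 ]
top probe_grip 0.79 [430.9 222.9] [ 0.41  -0.218]
top probe_grip 0.67 [468.1 263.2] [ 0.307 -0.3  ]
top probe_grip 0.57 [470.3 222.2] [ 0.41  -0.318]
top probe 0.67 [464.9 263. ] [ 0.309 -0.304]
top probe 0.65 [424.5 222.6] [ 0.416 -0.211]
top probe 0.59 [470.8 222.8] [ 0.412 -0.331]
scene spatula_grip 0.63 [429.1 168.9] [0.318 0.559]
scene spatula_grip 0.6 [359.2 198.5] [0.411 0.272]
scene spatula_grip 0.58 [360.  169.3] [0.258 0.331]
scene spatula_tip 0.82 [405.3 160.1] [0.246 0.504]
scene spatula_tip 0.71 [361.1 198.1] [0.41  0.278]
scene spatula_tip 0.63 [366.4 219.5] [0.514 0.257]
scene stand 0.71 [165.6 233.3] [ 0.403 -0.322]
scene probe_grip 0.79 [156.1 196.7] [ 0.419 -0.324]
scene probe_grip 0.66 [161.5 306.3] [ 0.815 -0.33 ]
scene probe_grip 0.5 [161.2 175.7] [ 0.321 -0.306]
scene probe 0.76 [156.4 203.1] [ 0.407 -0.328]
scene probe 0.68 [162.1 184.4] [ 0.321 -0.309]
scene probe 0.54 [197.5 204.2] [ 0.442 -0.22 ]
t 24.45 move [-13.67 -58.88  -4.92] twist -13.7 dist 60.6
```

Request:
play_rows(moves=[[[0, -1, -4, -0.6, -2], [0, -2, -8, -1.2, -4], [0, -3, -12, -1.8, -6], [0, -4, -16, -2.5, -8], [0, -5, -20, -3, -10], [0, -6, -24, -4, -12], [0, -7, -28, -5, -13.7], [0, -7.8, -32, -5, -13.7]]])

```text
t: 25.12
tool_pos: [0.4172, -0.0482, 0.2527]
tcp_rot: [-0.001, 1.0, 0.0, 0.002]
ft_force: [1.8, -0.0, 0.0]
gripper_width: 0.0921
grasp_force: 0.0
```

```bash
python3 -c "
from h import *
go([.41,-.322,.26],90);st()"
```

```text
t 25.12 move [  0.8  -27.38  -0.75] twist 0.2 dist 27.4
t 25.12 p [ 0.4172 -0.0482  0.2527] R
 [[-1.    -0.003  0.003]
 [-0.003  1.     0.001]
 [-0.003  0.001 -1.   ]] F [ 1.8 -0.   0. ] w 0.0921 g 0.0 q [-0.26  0.05  0.26  1.99 -0.01  1.1   1.58]
```

Request:
play_rows(moves=[[[0, 0.1, -4, -0.1, 0], [0, 0.2, -8, -0.2, 0], [0, 0.3, -12, -0.3, 0], [0, 0.4, -16, -0.5, 0], [0, 0.5, -20, -0.7, 0], [0, 0.6, -24, -0.7, 0], [0, 0.7, -27.2, -0.7, 0], [0, 0.7, -27.2, -0.7, 0]]])

```text
t: 25.78
tool_pos: [0.4079, -0.3253, 0.2582]
tcp_rot: [0.003, 1.0, -0.002, 0.0]
ft_force: [-1.4, 1.4, -0.3]
gripper_width: 0.0919
grasp_force: 0.0
```

Run:
```python
from h import *
s=st();p=read_camera("wrist");cv2.imwrite("pics/w9.png",p["pixels"])
for n,z in (("probe_grip",.145),("stand",0),("probe",.115)):
    for r in landmark_of(n,p)[:3]: print(n,round(r["conf"],2),np.round(r["pixel"],1),onz(p,r["pixel"],z)[:2].round(4))
for n,z in (("probe",.175),("stand",.115)):
  for o in outline_of(n,p):
    m=o["pixels"].astype(np.uint8);c=max(cv2.findContours(m,0,2)[0],key=cv2.contourArea);b=p["pixels"][o["pixels"]].mean(0)
    print(n,round(o["conf"],2),o["pixel"],m.sum(),"bgr",b.round(),[onz(p,x,z)[:2].round(3).tolist() for x in cv2.boxPoints(cv2.minAreaRect(c))])
```

```text
t 25.78 p [ 0.4079 -0.3253  0.2582] R
 [[-1.     0.007 -0.   ]
 [ 0.007  1.    -0.004]
 [-0.    -0.004 -1.   ]] F [-1.4  1.4 -0.3] w 0.0919 g 0.0 q [ 0.15  0.23  0.52  1.79 -0.12  1.15  2.27]
probe_grip 0.93 [337.4  78.5] [ 0.3088 -0.312 ]
probe_grip 0.72 [426.3 196.3] [ 0.4078 -0.2325]
probe_grip 0.7 [317.9 199.6] [ 0.4103 -0.3287]
probe 0.93 [416.7 191.3] [ 0.4108 -0.2327]
probe 0.72 [342.5  79.5] [ 0.3074 -0.3061]
probe 0.55 [321.8 187.9] [ 0.4069 -0.3252]
probe 0.88 [319.1, 200.1] 1253 bgr [67. 68. 69.] [[0.391, -0.345], [0.383, -0.321], [0.416, -0.31], [0.425, -0.334]]
probe 0.88 [341.9, 74.4] 1089 bgr [207. 113.  60.] [[0.308, -0.331], [0.293, -0.312], [0.309, -0.296], [0.326, -0.315]]
probe 0.66 [429.4, 197.0] 1506 bgr [ 82.  67. 129.] [[0.399, -0.277], [0.376, -0.267], [0.4, -0.217], [0.425, -0.227]]
stand 0.97 [321.6, 172.5] 4168 bgr [ 73. 106. 133.] [[0.372, -0.372], [0.35, -0.308], [0.425, -0.281], [0.45, -0.348]]
```

View pics/w9.png

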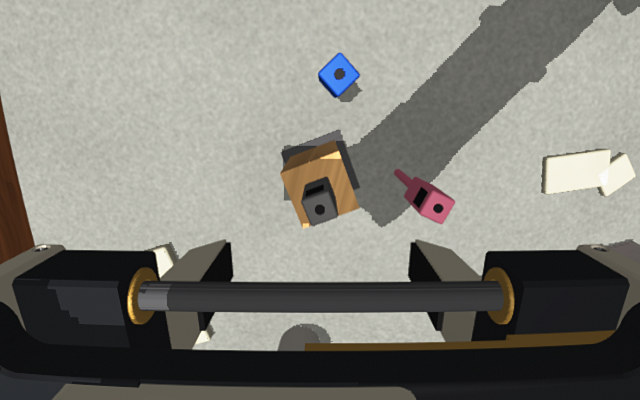

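Run:
```python
from h import *
p=read_camera("wrist")
o=[o for o in outline_of("probe",p) if abs(o["pixel"][0]-319)<12][0]["pixels"]
g=cv2.cvtColor(p["pixels"],cv2.COLOR_BGR2GRAY)
for r in range(176,230,3): print(r,' '.join(f"{g[r,c]:3d}" for c in range(297,346,3)))
th=(g>70)&o
c=max(cv2.findContours(th.astype(np.uint8),0,2)[0],key=cv2.contourArea);b=cv2.boxPoints(cv2.minAreaRect(c));print(b.tolist(),[onz(p,x,.175)[:2].round(4).tolist() for x in b])
print("dot",onz(p,(320,210),.175))
```

```text
176 130 128 129 130 116  48  41  55 145 138 128 143 136 139 104  52  53
179 130 114  67  42  44  45  45  40 147 134 135 140 138 136 128  55  54
182  43  43  45  46  39  21  46  42  95 131 142 138 140 132 131  65  53
185  46  45  33   9   7  15  46  43  47 130 144 136 141 128 132 129  52
188   8   8   8   9  25  41  52  41  40 125 142 137 137 128 132 142  63
191   6  20  41  51  68  85  97  64  42  69 140 139 135 129 135 141  86
194  49  65  82  92  95  94  96  84  41  39 140 139 129 131 137 142 125
197  89  92  92  93  93  94  95  96  48  40 138 139 126 132 139 142 131
200  91  91  91  94  95  95  94  95  73  39 141 137 128 134 139 139 125
203  90  91  92  22  21  63  95  94  89  38 143 132 129 137 140 135 122
206  90  91  76  25  26  22  95  93  95  57 143 126 130 137 142 130 119
209  90  91  83  24  26  34  94  93  94  80 120 126 132 137 142 171 193
212  85  89  91  78  69  93  93  92  94  92  96 131 159 187 191 195 190
215  70  90  91  90  91  92  92  91  84 106 196 202 193 195 201 190 192
218 117  88  89  90  90  83 105 162 189 202 193 190 191 191 190 193 192
221 130  73  83  99 166 192 180 188 189 188 189 185 191 195 197 187 193
224 145 181 187 189 193 192 180 194 187 186 183 191 197 191 192 193 197
227 188 185 185 192 188 191 190 195 188 188 190 190 193 185 184 182 179
[[289.2886657714844, 198.3505096435547], [316.4278259277344, 187.91236877441406], [326.5051574707031, 214.11338806152344], [299.3659973144531, 224.55152893066406]] [[0.4032, -0.3422], [0.3947, -0.3208], [0.4162, -0.3127], [0.4252, -0.3346]]
dot [ 0.41278614 -0.31791448  0.175     ]
```

Run:
```python
from h import *
s=st();P={c:read_camera(c) for c in("wrist","top","scene")}
near={"grey":(.41,-.327,.145),"pink":(.41,-.228,.14)}
for k,X in near.items():
    l=[]
    for c,p in P.items():
        e=proj(p,X);r=[r for r in landmark_of("probe_grip",p) if np.hypot(*(np.array(r["pixel"])-e))<18]
        if r: l.append((p,min(r,key=lambda r:np.hypot(*(np.array(r["pixel"])-e)))["pixel"]))
    if len(l)>1:print(k,len(l),tri(l).round(4))
go([.4098,-.3276,.20],110.5)
```

```text
t 26.18 p [ 0.4101 -0.3172  0.2579] R
 [[-1.    -0.003  0.   ]
 [-0.003  1.     0.   ]
 [-0.     0.    -1.   ]] F [-0.2  0.5  0.4] w 0.0917 g 0.0 q [ 0.14  0.23  0.51  1.79 -0.12  1.15  2.27]
grey 3 [ 0.4075 -0.3312  0.1327]
pink 3 [ 0.4181 -0.2256  0.124 ]
t 26.63 move [-0.01 -0.93  5.78] twist -20.5 dist 5.9
```

Request:
play_rows(moves=[[[100, 0, -0.3, 0, -5], [100, 0, -0.6, 0.5, -10], [100, 0, -0.9, 1.5, -15], [100, 0, -1, 2.5, -20], [100, 0, -1, 3.5, -20.5], [100, 0, -1, 4.5, -20.5], [100, 0, -1, 5.5, -20.5], [100, 0, -1, 5.8, -20.5]]])

```text
t: 27.3
tool_pos: [0.409, -0.3277, 0.198]
tcp_rot: [-0.177, 0.984, 0.001, -0.001]
ft_force: [-0.1, 0.3, -0.4]
gripper_width: 0.0559
grasp_force: 0.0
```

Request:
play_rows(moves=[[[100, 0, 0, 0, 0], [100, 0, 0, 0, 0], [100, 0, 0, 0, 0], [100, 0, 0, 0, 0], [100, 0, 0, 0, 0], [100, 0, 0, 0, 0], [100, 0, 0, 0, 0], [100, 0, 0, 0, 0]]])

```text
t: 27.97
tool_pos: [0.4098, -0.3284, 0.2]
tcp_rot: [-0.178, 0.984, -0.0, 0.0]
ft_force: [-0.2, -0.2, 0.7]
gripper_width: 0.0559
grasp_force: 0.0
```

Run:
```python
from h import *
s=st();p=read_camera("wrist")
g=cv2.cvtColor(p["pixels"],cv2.COLOR_BGR2GRAY)
e=proj(p,[.4098,-.3276,.175]);print("exp",e)
for o in outline_of("probe",p):
    print(o["conf"],o["pixel"],p["pixels"][o["pixels"]].mean(0).round())
    if np.hypot(*(np.array(o["pixel"])-e))>30: continue
    th=(g>70)&(g<115)&o["pixels"]
    c=max(cv2.findContours(th.astype(np.uint8),0,2)[0],key=cv2.contourArea);b=cv2.boxPoints(cv2.minAreaRect(c));W=np.array([onz(p,x,.175)[:2] for x in b]);print(b.round().tolist(),W.round(4).tolist(),"ctr",W.mean(0),"edge",[np.degrees(np.arctan2(*(W[i+1]-W[i])[::-1])).round(1) for i in range(3)])
    go([*W.mean(0),.132],110.5)
```

```text
t 27.97 p [ 0.4098 -0.3284  0.2   ] R
 [[-0.936 -0.351  0.   ]
 [-0.351  0.936 -0.   ]
 [-0.    -0.    -1.   ]] F [-0.2 -0.2  0.7] w 0.0559 g 0.0 q [ 0.23  0.29  0.44  1.86 -0.14  1.02  2.66]
exp [321.87679468 233.97747127]
0.92 [321.6, 221.0] [76. 78. 80.]
[[304.0, 249.0], [304.0, 214.0], [342.0, 214.0], [342.0, 249.0]] [[0.4235, -0.3347], [0.4013, -0.3427], [0.393, -0.3206], [0.4149, -0.3119]] ctr [ 0.408171   -0.32745376] edge [np.float64(-160.3), np.float64(110.5), np.float64(21.6)]
t 28.07 move [0.11 0.14 6.79] twist 0.0 dist 6.8
0.86 [402.3, 88.0] [188. 102.  51.]
0.74 [420.4, 238.5] [ 74.  62. 116.]
```

Request:
play_rows(moves=[[[100, 0.05, 0.1, 1, 0], [100, 0.1, 0.1, 2, 0], [100, 0.1, 0.1, 3, 0], [100, 0.1, 0.1, 4, 0], [100, 0.1, 0.1, 5, 0], [100, 0.1, 0.1, 6, 0], [100, 0.1, 0.1, 6.5, 0], [100, 0.1, 0.1, 6.5, 0]]], grip_force=40)

```text
t: 28.73
tool_pos: [0.4077, -0.3273, 0.1333]
tcp_rot: [-0.178, 0.984, 0.001, -0.001]
ft_force: [-0.7, 0.2, 0.1]
gripper_width: 0.056
grasp_force: 0.0
```

Request:
play_rows(moves=[[[255, 0, 0, 0, 0], [255, 0, 0, 0, 0], [255, 0, 0, 0, 0], [255, 0, 0, 0, 0], [255, 0, 0, 0, 0], [255, 0, 0, 0, 0], [255, 0, 0, 0, 0], [255, 0, 0, 0, 0]]], grip_force=40)

```text
t: 29.4
tool_pos: [0.4086, -0.3278, 0.1351]
tcp_rot: [-0.178, 0.984, -0.0, 0.0]
ft_force: [-0.7, 0.0, 3.8]
gripper_width: 0.0238
grasp_force: 40.0
```

Request:
play_rows(moves=[[[255, 0, 0, -0.5, 0], [255, 0, 0, -2, 0], [255, 0, 0, -4, 0], [255, 0, 0, -6, 0], [255, 0, 0, -8, 0], [255, 0, 0, -10.5, 0], [255, 0, 0, -13, 0], [255, 0, 0, -14.5, 0]]])

```text
t: 30.07
tool_pos: [0.4087, -0.3283, 0.2825]
tcp_rot: [-0.178, 0.984, -0.001, 0.001]
ft_force: [0.9, -0.0, -0.9]
gripper_width: 0.024
grasp_force: 40.0
```

Run:
```python
from h import *
s=st()
# better port estimate: several views
P={c:read_camera(c) for c in("top","scene")}
import itertools
a=np.radians(12.5)
for c,p in P.items():
    for r in landmark_of("port",p)[:2]: print(c,round(r["conf"],2),np.round(r["pixel"],1),onz(p,r["pixel"],.11)[:2].round(4))
    for r in landmark_of("drybox",p)[:2]: print(c,"box",round(r["conf"],2),onz(p,r["pixel"],0)[:2].round(4))
    # dark hole in block top
    e=proj(p,[.592,.0225,.11]);u,v=e.round().astype(int);g=cv2.cvtColor(p["pixels"],cv2.COLOR_BGR2GRAY);print("exp",e)
    for r in range(v-9,v+10): print(r,' '.join(f"{x:3d}" for x in g[r,u-10:u+11]))
go([.5,-.06,.29],102.5)
```

```text
t 30.07 p [ 0.4087 -0.3283  0.2825] R
 [[-0.937 -0.351  0.002]
 [-0.351  0.937 -0.001]
 [-0.001 -0.002 -1.   ]] F [ 0.9 -0.  -0.9] w 0.024 g 39.9654346704483 q [ 0.23  0.21  0.43  1.74 -0.1   1.21  2.61]
top 0.78 [334.5 159.4] [0.5976 0.0188]
top box 0.73 [0.5916 0.0196]
exp [333.2567489  161.39614596]
152  54  54  57  62  86  99 112 121 138 150 166 172 177 180 191 195 194 194 193 188 187
153  71  83  97 111 133 151 166 173 180 185 193 196 196 196 199 200 199 197 195 187 184
154 105 136 159 169 177 184 193 195 197 197 200 198 197 196 200 198 196 197 196 191 185
155 137 176 192 195 195 196 199 198 199 198 197 195 194 192 196 196 198 197 195 192 187
156 144 186 201 199 198 198 198 196 195 192 184 180 182 185 193 198 198 197 196 194 189
157 141 184 199 199 198 197 198 196 181 161 146 138 139 153 179 193 198 197 195 195 188
158 140 171 194 197 197 197 198 184 150 115  98  89  89 104 143 177 194 198 197 196 192
159 133 155 188 198 198 196 191 162 114  77  74  70  69  75 102 148 185 196 198 196 193
160 124 143 185 198 197 197 185 141  92  74  75  72  74  68  78 120 173 195 197 197 195
161 
[... 2007 characters left out ...]
  71  72  71  72  72  73  73
227 172 198 214 216 212 190 147 101  77  73  72  72  73  72  72  72  72  72  72  73  73
228 147 176 201 214 213 196 156 107  78  73  72  73  72  72  72  72  72  71  72  72  70
229 135 152 183 207 211 197 159 110  78  73  72  72  72  72  71  70  72  71  71  70  66
230 133 138 161 191 205 195 159 109  78  73  72  72  71  72  71  70  69  68  66  63  57
231 130 133 143 168 189 188 157 109  78  73  72  71  71  69  68  67  67  69  69  65  56
232 122 131 133 143 163 171 148 107  78  70  70  68  66  67  69  71  78  85  84  77  64
233 114 125 131 131 137 142 127  96  73  68  63  63  68  74  81  86  97 103  99  87  71
t 30.37 move [-18.01  21.79  -1.13] twist 8.0 dist 28.3
```

Run:
```python
from h import *
for k in range(2):
    p=read_camera("top");g=cv2.cvtColor(p["pixels"],cv2.COLOR_BGR2GRAY).astype(float)
    r=g[154:169,328:342];w=np.clip(185-r,0,80);
    v,u=np.mgrid[154:169,328:342];c=((u*w).sum()/w.sum(),(v*w).sum()/w.sum());print(c,onz(p,c,.11),onz(p,c,.108))
```

```text
(np.float64(334.2817344416985), np.float64(160.873062233206)) [0.59342285 0.0196226  0.11      ] [0.59404107 0.01946469 0.108     ]
(np.float64(334.27993709278815), np.float64(160.87508425073017)) [0.59341719 0.01962777 0.11      ] [0.5940354  0.01946988 0.108     ]
```

Request:
play_rows(moves=[[[255, -2, 2.5, -0.3, 1], [255, -4.5, 5.5, -0.6, 2], [255, -7, 8.5, -1, 4], [255, -9.5, 11.5, -1, 6], [255, -12, 14.5, -1, 8], [255, -14.5, 17.5, -1, 8], [255, -17, 20.5, -1, 8], [255, -18, 21.8, -1, 8]]])

```text
t: 31.13
tool_pos: [0.5014, -0.0543, 0.2889]
tcp_rot: [-0.112, 0.994, 0.001, -0.0]
ft_force: [0.0, 0.0, -1.9]
gripper_width: 0.0235
grasp_force: 40.0
```

```bash
python3 -c "
from h import *
go([.593,.020,.262],102.5)"
```

```text
t 31.13 move [-10.58   5.2    2.69] twist 0.4 dist 12.1
```

Request:
play_rows(moves=[[[255, -2, 1.3, 0.3, 0], [255, -4, 2.6, 0.6, 0], [255, -6, 3.5, 1, 0], [255, -8, 4.3, 1.5, 0], [255, -9.5, 4.9, 2, 0], [255, -10.4, 5.3, 2.4, 0], [255, -10.4, 5.3, 2.6, 0], [255, -10.4, 5.3, 2.6, 0]]])

```text
t: 31.8
tool_pos: [0.5897, 0.0135, 0.2626]
tcp_rot: [-0.109, 0.994, -0.0, -0.001]
ft_force: [-0.8, -0.0, -1.1]
gripper_width: 0.0236
grasp_force: 40.0
```

Run:
```python
from h import *
s=st();go([.593,.020,.262],102.5)
T=s["tool_pos"]
for c in("scene","top"):
    p=read_camera(c);cv2.imwrite(f"pics/{c}11.png",p["pixels"])
    for n in("probe_tip","probe_grip","probe","port","flap_lip"):
        for r in landmark_of(n,p)[:3]: print(c,n,round(r["conf"],2),np.round(r["pixel"],1))
    for d in (-.12,-.02,.01): print("exp",d,proj(p,T+[0,0,d]).round(1))
    if c=="scene":
        g=cv2.cvtColor(p["pixels"],cv2.COLOR_BGR2GRAY);
        for r in range(184,226,2): print(r,' '.join(f"{x:3d}" for x in g[r,282:318]))
```

```text
t 31.8 p [0.5897 0.0135 0.2626] R
 [[-0.976 -0.217 -0.002]
 [-0.217  0.976 -0.001]
 [ 0.002 -0.    -1.   ]] F [-0.8 -0.  -1.1] w 0.0236 g 39.96462106704712 q [-0.27  0.34  0.22  1.6  -0.08  1.21  1.75]
t 31.8 move [-0.47  0.57  0.06] twist 0.0 dist 0.7
scene probe_tip 0.77 [199.3 231.8]
scene probe_tip 0.76 [293.4 212.1]
scene probe_grip 0.75 [295.8 175.3]
scene probe_grip 0.56 [161.2 176.4]
scene probe_grip 0.52 [194.2 196.7]
scene probe 0.79 [291. 185.]
scene probe 0.76 [161.4 185. ]
scene probe 0.63 [198.1 202.2]
scene port 0.66 [295.5 227.2]
scene flap_lip 0.92 [299.3 206.5]
exp -0.12 [293.  214.6]
exp -0.02 [292.3 183.5]
exp 0.01 [292.1 173.5]
184 112 102  95  93  92  88  81  70  59  54  55  56  56  57  58  58  60  67  78  86  90  91  91  91  92  98 113 132 145 149 150 151 151 150 149 148
186 143 135 123 111  99  92  90  84  75  65  60  59  60  65  71  76  80  82  87  89  90  91  91  92  92  93  97 111 130 143 148 149 148 148 148 148
188 149 147 139 121 102  94  92  91  88  82  74  68  68  73  81  87  90  90  89  89  89  91  90  90  91  91  91  93 103 121 138 145 147 147 148 147
[... 2319 characters left out ...]
2  73  72  72  72  73  81 100 118 125 127 126 127
222 158 157 147 141 141 140 138 136 134 131 122 104  83  74  72  72  72  73  73  72  71  72  71  72  73  73  72  71  74  85 104 120 126 127 127 126
224 179 170 143 126 128 132 134 133 133 129 117  99  81  74  73  73  72  73  73  72  72  72  72  71  73  73  72  72  73  85 103 118 125 126 126 126
top probe_tip 0.72 [243.6 146.3]
top probe_tip 0.54 [339.4 142.6]
top probe_tip 0.41 [339.1 159.1]
top probe_grip 0.61 [339.9 142. ]
top probe_grip 0.56 [467.9 265.7]
top probe 0.59 [466.3 263.5]
top probe 0.38 [341.5 143.8]
top port 0.6 [333.9 159.7]
top flap_lip 0.54 [334.7 141.3]
exp -0.12 [337.5 158.5]
exp -0.02 [340.5 145.9]
exp 0.01 [341.6 141.6]
```

Run:
```python
from h import *
s=st();go([.593,.020,.262],102.5);T=s["tool_pos"]
p=read_camera("scene");g=cv2.cvtColor(p["pixels"],cv2.COLOR_BGR2GRAY).astype(float)
for r in (190,194,198,202): 
    w=np.clip(86-g[r,288:304],0,30);c=(np.arange(288,304)*w).sum()/w.sum();T=observe()["tool_pos"]
    zs=[proj(p,[T[0],T[1],z]) for z in np.linspace(T[2]-.13,T[2],60)];e=min(zs,key=lambda q:abs(q[1]-r));print(r,"rod",c.round(2),"exp",e.round(2))
a=np.radians(12.5);ex=np.array([np.cos(a),np.sin(a),0]);ey=np.array([-np.sin(a),np.cos(a),0])
for r in (218,221,224):
    row=g[r];d=np.diff(row[285:320]);L=285.5+np.argmin(d);Rr=285.5+np.argmax(d)
    l=np.interp(98,row[[296,295,294,293,292,291,290]][::1],[296,295,294,293,292,291,290]);q=np.interp(98,row[308:316],np.arange(308,316))
    E=[]
    for y in(-.027,.027):
        zs=[proj(p,np.array([.593,.020,0])+ex*.0345+ey*y+[0,0,z]) for z in np.linspace(.11,.19,80)];E.append(min(zs,key=lambda q:abs(q[1]-r))[0].round(2))
    print(r,"flap",l.round(2),q.round(2),(l+q)/2,"exp",E,sum(E)/2)
st()
```

```text
t 32.4 p [0.5905 0.0138 0.264 ] R
 [[-0.976 -0.217  0.   ]
 [-0.217  0.976  0.   ]
 [-0.     0.    -1.   ]] F [-0.1 -0.2 -2. ] w 0.0236 g 39.9647855758667 q [-0.27  0.34  0.22  1.6  -0.08  1.21  1.75]
t 32.4 move [-0.38  0.55  0.2 ] twist 0.0 dist 0.7
190 rod 294.11 exp [292.67 190.29]
194 rod 294.04 exp [292.74 193.8 ]
198 rod 294.15 exp [292.83 197.97]
202 rod 294.27 exp [292.91 202.08]
218 flap 292.4 311.85 302.125 exp [np.float64(292.26), np.float64(311.15)] 301.705
221 flap 293.29 311.79 302.5375939849624 exp [np.float64(292.32), np.float64(311.12)] 301.72
224 flap 293.06 311.72 302.3888888888889 exp [np.float64(292.38), np.float64(311.1)] 301.74
t 32.45 p [0.5904 0.0138 0.2639] R
 [[-0.976 -0.217  0.   ]
 [-0.217  0.976  0.   ]
 [-0.     0.    -1.   ]] F [ 0.3 -1.  -2.1] w 0.0241 g 39.964882135391235 q [-0.27  0.34  0.22  1.6  -0.08  1.21  1.75]
```

Request:
play_rows(moves=[[[255, -0.15, 0.2, 0, 0], [255, -0.33, 0.44, 0, 0], [255, -0.33, 0.44, 0.3, 0], [255, -0.33, 0.44, 0.6, 0], [255, -0.33, 0.44, 0.9, 0], [255, -0.33, 0.44, 1.2, 0], [255, -0.33, 0.44, 1.5, 0], [255, -0.33, 0.44, 1.5, 0]]])

```text
t: 33.12
tool_pos: [0.5923, 0.0187, 0.248]
tcp_rot: [-0.109, 0.994, -0.0, -0.001]
ft_force: [0.1, -0.4, -1.4]
gripper_width: 0.0231
grasp_force: 40.0
```

Run:
```python
from h import *
s=st();T=s["tool_pos"]
p=read_camera("scene");g=cv2.cvtColor(p["pixels"],cv2.COLOR_BGR2GRAY).astype(float)
for r in range(190,220,4):
    zs=[proj(p,[T[0],T[1],z]) for z in np.linspace(T[2]-.13,T[2],60)];e=min(zs,key=lambda q:abs(q[1]-r))
    w=np.clip(86-g[r,288:304],0,30);c=(np.arange(288,304)*w).sum()/max(w.sum(),1);print(r,"rod",c.round(2),"exp",e.round(2))
t=read_camera("top");g=cv2.cvtColor(t["pixels"],cv2.COLOR_BGR2GRAY)
print("tip exp",proj(t,T-[0,0,.12]),"port",proj(t,[.593,.02,.11]))
for r in range(150,172): print(r,' '.join(f"{x:3d}" for x in g[r,322:350]))
```

```text
t 33.12 p [0.5923 0.0187 0.248 ] R
 [[-0.976 -0.217 -0.001]
 [-0.217  0.976 -0.   ]
 [ 0.001  0.    -1.   ]] F [ 0.1 -0.4 -1.4] w 0.0231 g 39.96472656726837 q [-0.28  0.36  0.21  1.62 -0.08  1.18  1.75]
190 rod 296.44 exp [294.75 189.85]
194 rod 296.0 exp [294.82 194.07]
198 rod 296.14 exp [294.89 198.24]
202 rod 296.49 exp [294.95 201.67]
206 rod 295.88 exp [295.02 205.74]
210 rod 296.5 exp [295.09 209.76]
214 rod 299.85 exp [295.15 213.73]
218 rod 298.9 exp [295.23 218.3 ]
tip exp [335.06641044 159.26706531] port [334.15083637 161.02399662]
150  90  67  64  64  62  44  34  41  44  51  60  61  54  51  49  53  63  81  83  52  42  45  47  50  52  55  55  56
151  86  63  64  62  63  58  62  69  76  87 101 104  86  62  55  63  87 120 117  72  41  45  44  50  51  53  56  57
152  81  59  60  59  66  85 103 113 119 124 130 130 105  71  59  72 106 138 134  83  41  41  47  49  54  55  54  54
153  89  63  67  73  91 118 130 138 138 143 142 136 105  69  62  78 118 144 138  93  49  39  47  48  51  54  54  57
154  99  87 101 118 126 138 144 146 147 148 147 136  96  67  64  87 124 142 134  95  52
[... 1300 characters left out ...]
  53
166 136 129 114 117 127 142 146 145 145 144 144 142 142 143 142 145 145 146 145 145 135  91  49  41  46  48  51  51
167 137 132 118 113 121 141 146 146 146 146 147 145 144 146 147 147 147 145 145 145 137 106  61  40  46  47  52  52
168 138 134 124 110 121 137 146 149 148 146 147 146 148 146 147 145 142 141 139 135 124 105  62  43  45  48  48  52
169 136 134 129 115 123 133 145 149 147 147 146 147 144 141 142 136 126 123 125 136 137 122  71  39  42  46  50  52
170 136 136 130 119 121 125 143 146 145 143 142 136 128 127 127 126 135 140 157 191 201 180 102  40  45  47  48  51
171 134 134 133 123 115 123 137 135 132 132 135 139 136 138 143 160 192 202 211 224 227 212 119  46  39  43  51  52
```

Both cameras show the rod 1–2 mm to the +y side, so I'll apply a small correction and then lower it straight down.

Request:
play_rows(moves=[[[255, -0.05, -0.08, 0, 0], [255, -0.05, -0.08, 0.3, 0], [255, -0.05, -0.08, 0.8, 0], [255, -0.05, -0.08, 1.3, 0], [255, -0.05, -0.08, 1.8, 0], [255, -0.05, -0.08, 2.3, 0], [255, -0.05, -0.08, 2.8, 0], [255, -0.05, -0.08, 2.8, 0]]])

```text
t: 33.88
tool_pos: [0.5927, 0.0182, 0.2194]
tcp_rot: [-0.109, 0.994, -0.0, -0.001]
ft_force: [0.4, 1.3, -1.0]
gripper_width: 0.0237
grasp_force: 40.0
```

Run:
```python
from h import *
s=st();T=s["tool_pos"]
t=read_camera("top");g=cv2.cvtColor(t["pixels"],cv2.COLOR_BGR2GRAY)
print("rod exp at z=.11",proj(t,[T[0],T[1],.11]),"at .13",proj(t,[T[0],T[1],.13]),"hole 334.28 160.87")
for r in range(150,170): print(r,' '.join(f"{x:3d}" for x in g[r,324:346]))
```

```text
t 33.88 p [0.5927 0.0182 0.2194] R
 [[-0.976 -0.217 -0.002]
 [-0.217  0.976 -0.   ]
 [ 0.002  0.    -1.   ]] F [ 0.4  1.3 -1. ] w 0.0237 g 39.96477484703064 q [-0.27  0.38  0.21  1.66 -0.09  1.12  1.75]
rod exp at z=.11 [334.82640398 161.1033648 ] at .13 [335.32778739 158.897054  ] hole 334.28 160.87
150  73  74  78  53  40  40  39  39  40  36  37  36  37  29  35  37  42  44  48  48  53  53
151  67  71  74  50  39  36  34  33  28  32  29  24  31  28  31  39  42  44  47  50  53  53
152  57  58  63  41  32  31  24  28  30  29  23  28  30  35  36  35  39  44  46  49  54  53
153  64  73  68  43  33  38  46  55  64  64  44  38  41  49  53  50  42  45  45  49  50  52
154 101 115 109  78  70  84  91 104 113 103  66  50  54  64  82  72  49  43  44  50  51  52
155 130 141 138 124 123 126 129 136 140 125  83  58  60  79 104  89  55  44  46  50  52  51
156 140 148 146 143 144 144 143 144 140 126  84  61  67  92 123 104  60  40  43  50  48  52
157 139 146 146 144 143 146 143 134 123 106  75  63  70 102 130 114  65  41  44  46  50  52
158 132 144 143 144 144 144 136 118 101  86  68  65  69  98 12
[... 341 characters left out ...]
 113  82  67  80  96  92 101 120  97  55  40  43  47  53
163 120 126 141 147 145 144 139 135 127 105  91 100 116 109 115 129 109  62  40  43  49  50
164 115 121 141 147 147 146 143 139 132 126 119 125 131 125 130 140 123  71  35  42  47  50
165 113 121 134 144 146 146 145 144 140 137 133 135 136 138 140 145 130  76  40  45  46  49
166 116 115 125 141 145 146 144 145 143 143 141 143 143 144 146 146 135  82  46  42  44  51
167 119 113 120 140 145 146 146 147 145 147 147 146 145 148 145 146 135  91  50  43  45  50
168 126 108 119 135 146 148 149 146 146 147 146 146 146 144 143 141 129  89  52  38  45  47
169 127 114 124 131 144 147 147 147 147 146 143 141 141 134 127 124 114  85  51  41  46  44
```

Request:
play_rows(moves=[[[255, 0, -0.03, 0.5, 0], [255, 0, -0.03, 1.0, 0], [255, 0, -0.03, 1.6, 0], [255, 0, -0.03, 2.2, 0], [255, 0, -0.03, 2.8, 0], [255, 0, -0.03, 3.4, 0], [255, 0, -0.03, 3.9, 0], [255, 0, -0.03, 4.0, 0]]])

```text
t: 34.6
tool_pos: [0.5929, 0.0179, 0.1796]
tcp_rot: [-0.109, 0.994, -0.0, -0.001]
ft_force: [-0.0, -0.4, -1.3]
gripper_width: 0.0237
grasp_force: 40.0
```

Request:
play_rows(moves=[[[255, 0, 0, 0, 0], [255, 0, 0, 0, 0], [255, 0, 0, 0, 0], [255, 0, 0, 0, 0], [255, 0, 0, 0, 0], [255, 0, 0, 0, 0], [255, 0, 0, 0, 0], [255, 0, 0, 0, 0]]])

```text
t: 35.27
tool_pos: [0.5935, 0.0179, 0.1809]
tcp_rot: [-0.109, 0.994, 0.0, 0.0]
ft_force: [0.4, -0.3, -1.4]
gripper_width: 0.0233
grasp_force: 40.0
```

Run:
```python
from h import *
s=st();T=s["tool_pos"];print(s["torque"])
a=np.radians(12.5)
for c in("scene","top"):
    p=read_camera(c);g=cv2.cvtColor(p["pixels"],cv2.COLOR_BGR2GRAY);cv2.imwrite(f"pics/{c}12.png",p["pixels"])
    for n in("flap_lip","probe","probe_grip","spatula_grip","spatula_tip"):
        for r in landmark_of(n,p)[:3]: print(c,n,round(r["conf"],2),np.round(r["pixel"],1))
    print("exp foot",proj(p,T-[0,0,.02]),"grip",proj(p,T+[0,0,.01]))
    if c=="top":
        for r in range(152,168): print(r,' '.join(f"{x:3d}" for x in g[r,324:346]))
```

```text
t 35.27 p [0.5935 0.0179 0.1809] R
 [[-0.976 -0.217  0.   ]
 [-0.217  0.976  0.   ]
 [-0.     0.    -1.   ]] F [ 0.4 -0.3 -1.4] w 0.0233 g 39.96479630470276 q [-0.27  0.41  0.2   1.71 -0.09  1.03  1.76]
[ 0.06570116  0.00410537 -0.01869547]
scene flap_lip 0.37 [296.4 253.1]
scene probe 0.78 [193.2 201. ]
scene probe 0.75 [163.5 184.8]
scene probe 0.66 [295.5 210.2]
scene probe_grip 0.7 [296.3 202.5]
scene probe_grip 0.67 [192.4 197. ]
scene probe_grip 0.48 [157.5 177.1]
scene spatula_grip 0.74 [364.3 196.5]
scene spatula_grip 0.61 [428.2 173.8]
scene spatula_grip 0.46 [362.1 170.8]
scene spatula_tip 0.57 [368.1 218.4]
scene spatula_tip 0.51 [362.2 154.9]
scene spatula_tip 0.49 [407.5 158.2]
exp foot [294.87079341 209.76907556] grip [294.71195531 200.56050856]
top flap_lip 0.46 [242.6 147.6]
top probe 0.67 [465.9 263.6]
top probe 0.54 [336.3 151.3]
top probe 0.51 [429.2 225.7]
top probe_grip 0.7 [468.5 261.7]
top probe_grip 0.43 [335.3 151.4]
top spatula_grip 0.97 [243.2 231.4]
top spatula_grip 0.87 [222.1 284. ]
top spatula_grip 0.62 [146.1 275.1]
top spatula_tip 0.92 [164.2 299.3]
t
[... 910 characters left out ...]
  81  66  59  58  62  53  41  40  46  47  50  54  54  55
161 120 131 135 138 140 135 113 101  94  71  61  65  70  60  42  38  46  49  50  52  54  53
162 122 128 140 144 144 140 126 118 105  73  63  75  90  75  47  37  45  48  50  51  49  49
163 121 126 139 145 146 143 138 127 102  70  64  81 108  94  56  41  46  46  50  49  45  45
164 115 121 138 146 145 146 142 131 107  78  74  94 118 112  67  40  43  47  45  42  43  42
165 114 118 133 143 145 145 143 138 125 110 103 111 130 126  80  41  42  44  42  44  45  42
166 116 115 124 140 146 144 143 144 140 135 134 134 139 134  92  52  40  42  43  44  44  46
167 118 113 121 140 143 145 145 146 144 144 143 145 146 136  98  53  38  40  44  43  44  48
```

```bash
python3 -c "
from h import *
print(sign_off())"
```

```text
the job is handed in; nothing more can be done
None
```

The job is handed in, though no verdict came back. By the last camera readings:
- **Flap:** it stands about upright.
- **Spatula:** it lies on the bench where I found it.
- **Probe:** still held upright, with about 49 mm of rod in the port, centred to about 1 mm and with no contact force.

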